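# Pack the full biscuit tin and the jam jars in the delivery carrier

## Robot

A 6-joint arm with a two-finger parallel gripper is mounted at the origin on the work surface. World frame = base frame: x ahead of the robot, y to its left, z up, the work surface at z = 0. Lengths are in m, angles in rad, forces in N, time in s.
With the tool pointing down it reaches from about 0.3 to 0.775 m from the base axis. Payload 14.6 kg.
Tool frame: the origin (TCP) lies on the centre line of the jaws, within the pads' length; the fingertips stand 14 mm ahead of it and the grasp point (between the pads) lies 5 mm behind it; z points along the fingers, x is the direction in which the jaws open and shut, and the axes are right-handed (so a half turn about z gives the same grasp; the last joint's range is limited). The gripper opens to 94 mm and grips with 3 to 60 N. Pads are 16 mm wide; open, the fingers measure 119 mm over their backs; the gripper's body (75 mm by 177 mm) begins 78 mm behind the grasp point.
Start: joints at [-1.383, 0.3, 1.521, -0, 1.321, -0.067], TCP at [0.139, -0.532, 0.219] pointing down, gripper open.
Joint ranges: [-3.03, 3.03], [-0.79, 2.21], [0.23, 2.52], [-1.04, 4.18], [0, 3.07], [-2.55, 2.55]. Speed limits (rad/s): [2.22, 2.22, 2.57, 3.14, 3.14, 3.14].

## Interface

Orientations are given as [roll, pitch, yaw] about the fixed x, y, z axes, in that order (R = Rz(yaw) Ry(pitch) Rx(roll)).
In Python, from bench import robot gives the robot as it stands.
- The arm moves only by the tool play_rows, never from a script. Its argument "steps" is a list of rows, each an object with "offset": the shift along the tool's x, y, z in cm, a list of three; "twist": the turn about the tool's z in degrees; "gripper": the closure in counts, from 0 (fully open) to 255 (shut). A call has 1 to 8 rows; each row is the pose to reach, as a shift and turn from the pose commanded when the call began, along the tool's axes at that moment; what a row does not reach only later rows make up. A row lasts 1/10 s, in which the tool goes at most 50 mm and 8.59 degrees, less where a joint would pass 70% of its speed; a pose out of reach is approached as far as the arm can. A call with a gripper value outside its range is refused whole. The fingers move at their own pace and stop on an object; "force" is the grip in N (left out, the last holds). Time passes only in rows, so rows that repeat a pose let the fingers close. It gives the time, the measured TCP pose, the force and the opening at its end, in the units of the state.
- robot.state(): the state, without advancing time (a new reading comes with each control period).
- robot.snapshot(name): name is "scene" or "top"; returns a dict with "image" (384x512x3 uint8, red, green, blue), "fx", "fy", "cx", "cy" (pixels), "D" ([k1, k2, p1, p2, k3] as OpenCV has them; the pictures are not rectified), "R" (3x3) and "t" (3): a world point X has camera coordinates R X + t. Camera axes: x right, y down, z forward; pixel columns grow to the right and rows downward; lengths in m; the calibration is good to about 2 mm. A picture is of the moment at which its call begins. There is no depth.
- robot.close_job(): hands the job in, once; it reports no verdict.
The state is a dict: "t": time; "joints": joint angles; "qvel": joint speeds; "joint_torque": joint torques, N m; "ee_pos": TCP position; "ee_rot": TCP orientation; "contact_force": force on the tool from outside, world axes, zero at the start; "moment": the same for the moment, N m; "finger_gap": finger opening in m.
Only numpy, scipy, OpenCV 4.12 (cv2) and the standard library are available. Lean on these libraries where they do the work, as an engineer would, in place of code of your own. Each camera call takes 0.05 s, during which the arm holds its last target. There are 200 camera calls.

## Task

Pack this order for the van: loosen the clamp knob of the delivery carrier and slide the load stop back, then stand the full biscuit tin and every jam jar upright in the carrier's lane, slide the stop up snug against them so that no gaps are left, and tighten the clamp fully again. The two biscuit tins look alike, so lift each to feel which is the heavier, full one; stand the other, nearly empty one upright in the grey refill box. Never tip the tins, and leave the loaf, the sugar dredger and the dough scraper where they are.

Things in the scene. Friction and masses are not known exactly. Their poses are not given: they have to be found in the camera images.
- carrier: Steel delivery carrier, fixed to the bench (place and yaw differ). Origin under the middle; base 150 (x) by 424 mm (y). Its one lane runs along y: 68 mm wide, centre line at x = +30 mm, floor board top 10 mm up, side walls 4 mm thick and 15 mm above the board, fixed end plate at the +y end, 60 mm above the board. A rail along x = -50 mm carries the load stop.
- lane_end (a point): Point on the lane's centre line, on top of the floor board, at the inner face of the fixed end plate; axes as the carrier's (the lane runs from here towards -y).
- refill_box: The grey open refill box itself, origin under the middle of its base.
- load_stop (a joint): Sliding load stop: its value is the lane's clear length in m, end plate to stop face (0 to 0.320); grows towards the carrier's -y. White face plate in the lane, 62 mm wide, 10 thick, 58 above the board, on an arm from a saddle on the rail (40 x 76 mm, behind the face, top 45 mm above the carrier's underside). Free, it slides with about 1.5 N, best by the knob; clamped, it holds 20 N or more.
- stop_face (a point): Point of the load stop's face on the lane's centre line, 30 mm above the floor board; axes as the carrier's (the load stands on the +y side).
- clamp_knob (a joint): Clamp knob on the load stop's saddle, axis vertical, in rad. 0 = fully tight, with its wing along the carrier's y (along the rail); it grows anticlockwise seen from above to 1.5 = fully loose, with its wing across the rail. The brake bites below about 0.4. Turns with about 0.05 to 0.1 N m and stays where it is left.
- knob_grip (a point): On the clamp knob's axis, where to grip it: 75 mm above the carrier's underside. Red wing 13 mm thick, 52 long, 28 tall (from 57 to 85 mm above the underside), lying along this frame's y, so it is pinched along x; the frame turns with the knob. It is 80 mm to the -x side of the lane's centre line and 40 mm behind the stop's face (carrier axes), and moves with the stop.
- refill_floor (a point): Middle of the inner floor of the grey open refill box (fixed to the bench; its place and yaw differ): 140 x 140 mm outside, walls 5 mm thick and 34 mm tall, inner floor 5 mm above the bench.
- tin_a_mid (a point): Centre (45 mm up) of a closed square biscuit tin, blue with a cream band and a gold lid: 58 x 58 mm, 90 mm tall, z up, sides along x and y. The two tins look exactly alike and either of them may be the full one; full, a tin weighs 0.36 to 0.52 kg, nearly empty 0.12 to 0.18 kg. The contents sit loose inside.
- tin_b_mid (a point): Centre (45 mm up) of a closed square biscuit tin, blue with a cream band and a gold lid: 58 x 58 mm, 90 mm tall, z up, sides along x and y. The two tins look exactly alike and either of them may be the full one; full, a tin weighs 0.36 to 0.52 kg, nearly empty 0.12 to 0.18 kg. The contents sit loose inside.
- jar_1_mid (a point): Centre (35 mm up) of a closed round jam jar with dark red jam, a paper band and a brass-coloured lid; 54 mm in diameter over its whole height, 70 mm tall, about 0.2 kg. z is its axis. Between two and four jars belong to the order; None if this one is not there.
- jar_2_mid (a point): Centre (35 mm up) of a closed round jam jar with orange jam, a paper band and a brass-coloured lid; 54 mm in diameter over its whole height, 70 mm tall, about 0.2 kg. z is its axis. Between two and four jars belong to the order; None if this one is not there.
- jar_3_mid (a point): Centre (35 mm up) of a closed round jam jar with purple jam, a paper band and a brass-coloured lid; 54 mm in diameter over its whole height, 70 mm tall, about 0.2 kg. z is its axis. Between two and four jars belong to the order; None if this one is not there.
- jar_4_mid (a point): Centre (35 mm up) of a closed round jam jar with bright red jam, a paper band and a brass-coloured lid; 54 mm in diameter over its whole height, 70 mm tall, about 0.2 kg. z is its axis. Between two and four jars belong to the order; None if this one is not there.
- tin_a: The same tin as tin_a_mid, origin under its base.
- tin_b: The same tin as tin_b_mid, origin under its base.
- jar_1: The same jar as jar_1_mid, origin under its base; None if it is not there.
- jar_2: The same jar as jar_2_mid, origin under its base; None if it is not there.
- jar_3: The same jar as jar_3_mid, origin under its base; None if it is not there.
- jar_4: The same jar as jar_4_mid, origin under its base; None if it is not there.
- loaf: A crusty oval loaf, 210 mm long (y), 85 wide, about 75 tall, origin under its middle, beyond the carrier. Not part of the job.
- sugar_dredger: A glass sugar dredger, 66 mm in diameter, 112 mm tall, origin under its base. Not part of the job.
- dough_scraper: A dough scraper lying flat, about 85 x 120 mm, 20 mm tall, origin under it. Not part of the job.
Mind the look-alikes: they are no part of the job. Leave any green or turquoise look-alike of the jar_1 alone.

How it is judged:
On the way, in this order (a step that is already met when the one before it is completed fails the run):
1. the clamp knob is loosened (value of joint clamp_knob above 0.6 rad), for 0.1 s.
2. a tin and all the jars stand in the lane, released, between the end plate and the stop (((x of tin_a_mid in the frame of lane_end between -0.012 and 0.012 m and y of tin_a_mid in the frame of lane_end below 0 m and y of tin_a_mid in the frame of stop_face above 0.018 m and z of tin_a_mid in the frame of lane_end between 0.039 and 0.051 m and angle between tin_a_mid's own z axis and vertical below 0.1 rad and contact force between tin_a and the fingers below 0.1 N) or (x of tin_b_mid in the frame of lane_end between -0.012 and 0.012 m and y of tin_b_mid in the frame of lane_end below 0 m and y of tin_b_mid in the frame of stop_face above 0.018 m and z of tin_b_mid in the frame of lane_end between 0.039 and 0.051 m and angle between tin_b_mid's own z axis and vertical below 0.1 rad and contact force between tin_b and the fingers below 0.1 N)) and x of jar_1_mid in the frame of lane_end between -0.014 and 0.014 m and y of each of jar_1_mid, jar_2_mid, jar_3_mid, jar_4_mid in the frame of lane_end below 0 m and y of each of jar_1_mid, jar_2_mid, jar_3_mid, jar_4_mid in the frame of stop_face above 0.018 m and z of jar_1_mid in the frame of lane_end between 0.029 and 0.041 m and angle between each of jar_1_mid, jar_2_mid, jar_3_mid, jar_4_mid's own z axis and vertical below 0.1 rad and contact force between each of jar_1, jar_2, jar_3, jar_4 and the fingers below 0.1 N and x of jar_2_mid in the frame of lane_end between -0.014 and 0.014 m and z of jar_2_mid in the frame of lane_end between 0.029 and 0.041 m and x of jar_3_mid in the frame of lane_end between -0.014 and 0.014 m and z of jar_3_mid in the frame of lane_end between 0.029 and 0.041 m and x of jar_4_mid in the frame of lane_end between -0.014 and 0.014 m and z of jar_4_mid in the frame of lane_end between 0.029 and 0.041 m), for 0.2 s.
At the end, for the whole second after the job is handed in: Heavier tin and all jars upright (0.1 rad) in the lane between end plate and stop, lighter tin upright in the refill box; lane's clear length at most 10 mm over the goods' own (58 mm tin + 54 mm a jar: under 176, 230, 284 mm for 2, 3, 4 jars); knob below 0.25 rad; all released and at rest ((((x of tin_a_mid in the frame of lane_end between -0.012 and 0.012 m and y of tin_a_mid in the frame of lane_end below 0 m and y of tin_a_mid in the frame of stop_face above 0.018 m and z of tin_a_mid in the frame of lane_end between 0.039 and 0.051 m and angle between tin_a_mid's own z axis and vertical below 0.1 rad and contact force between tin_a and the fingers below 0.1 N) and (x of tin_b_mid in the frame of refill_floor between -0.05 and 0.05 m and y of tin_b_mid in the frame of refill_floor between -0.05 and 0.05 m and z of tin_b_mid in the frame of refill_floor below 0.055 m and angle between tin_b_mid's own z axis and vertical below 0.1 rad and contact force between tin_b and refill_box between 0.5 and 2.6 N and contact force between tin_b and the fingers below 0.1 N)) or ((x of tin_b_mid in the frame of lane_end between -0.012 and 0.012 m and y of tin_b_mid in the frame of lane_end below 0 m and y of tin_b_mid in the frame of stop_face above 0.018 m and z of tin_b_mid in the frame of lane_end between 0.039 and 0.051 m and angle between tin_b_mid's own z axis and vertical below 0.1 rad and contact force between tin_b and the fingers below 0.1 N) and (x of tin_a_mid in the frame of refill_floor between -0.05 and 0.05 m and y of tin_a_mid in the frame of refill_floor between -0.05 and 0.05 m and z of tin_a_mid in the frame of refill_floor below 0.055 m and angle between tin_a_mid's own z axis and vertical below 0.1 rad and contact force between tin_a and refill_box between 0.5 and 2.6 N and contact force between tin_a and the fingers below 0.1 N))) and x of jar_1_mid in the frame of lane_end between -0.014 and 0.014 m and y of each of jar_1_mid, jar_2_mid, jar_3_mid, jar_4_mid in the frame of lane_end below 0 m and y of each of jar_1_mid, jar_2_mid, jar_3_mid, jar_4_mid in the frame of stop_face above 0.018 m and z of jar_1_mid in the frame of lane_end between 0.029 and 0.041 m and angle between each of jar_1_mid, jar_2_mid, jar_3_mid, jar_4_mid's own z axis and vertical below 0.1 rad and contact force between each of jar_1, jar_2, jar_3, jar_4 and the fingers below 0.1 N and x of jar_2_mid in the frame of lane_end between -0.014 and 0.014 m and z of jar_2_mid in the frame of lane_end between 0.029 and 0.041 m and x of jar_3_mid in the frame of lane_end between -0.014 and 0.014 m and z of jar_3_mid in the frame of lane_end between 0.029 and 0.041 m and x of jar_4_mid in the frame of lane_end between -0.014 and 0.014 m and z of jar_4_mid in the frame of lane_end between 0.029 and 0.041 m and value of joint load_stop below 0.284 m and (height (world z) of jar_1_mid above -10 m or value of joint load_stop below 0.23 m) and (height (world z) of jar_2_mid above -10 m or value of joint load_stop below 0.23 m) and (height (world z) of jar_3_mid above -10 m or value of joint load_stop below 0.23 m) and (height (world z) of jar_4_mid above -10 m or value of joint load_stop below 0.23 m) and (height (world z) of any of jar_1_mid, jar_2_mid above -10 m or value of joint load_stop below 0.176 m) and (height (world z) of any of jar_1_mid, jar_3_mid above -10 m or value of joint load_stop below 0.176 m) and (height (world z) of any of jar_1_mid, jar_4_mid above -10 m or value of joint load_stop below 0.176 m) and (height (world z) of any of jar_2_mid, jar_3_mid above -10 m or value of joint load_stop below 0.176 m) and (height (world z) of any of jar_2_mid, jar_4_mid above -10 m or value of joint load_stop below 0.176 m) and (height (world z) of any of jar_3_mid, jar_4_mid above -10 m or value of joint load_stop below 0.176 m) and value of joint clamp_knob below 0.25 rad and linear speed of each of jar_1, jar_2, jar_3, jar_4, tin_a, tin_b below 0.02 m/s); the robot touches nothing.
It fails at once if a bystander is moved by more than 30 mm (distance of any of loaf, sugar_dredger, dough_scraper from where it was at the start of the episode above 0.03 m).
It fails at once if a biscuit tin is tipped by more than 0.7 rad (angle between any of tin_a_mid, tin_b_mid's own z axis and vertical above 0.7 rad).
Of jar_1, jar_2, jar_3, jar_4 only 2 to 4 are there at a start; the rules pass over those that are not, and their reading is None.
At some moment in a run one of jar_1, jar_2, jar_3, jar_4 may be knocked a few centimetres aside while the robot is not near it.
It also fails if it takes over 210 s, if anything falls off the work surface, if the arm or the gripper's body presses on something with over 40 N, if the wrist force passes 120 N, or if a joint passes its speed limit or range.

## Working session

There is one attempt and no reset: what is moved stays moved. The work goes in short steps, Python scripts to look and compute and a tool call to move; the robot and the scene stay as the last step left them, time stands still between calls to the robot, and variables do not carry over. Pictures are saved under pics/ and viewed, about 12 in all and at most 16, crops included, and the job is handed in when it is done.

Besides the shell and the picture viewer there is one more tool, called after ">>>" as name(argument=value, ...) on one line, values as JSON. play_rows: Moves the arm, as the interface text tells. Its arguments: {"type":"object","properties":{"steps":{"type":"array"},"force":{"type":"number"}},"required":["steps"]}

```bash
mkdir -p pics; ls
python3 - <<'E'
from bench import robot
import cv2
s=robot.state(); print({k:(v if not hasattr(v,'round') else v) for k,v in s.items()})
for n in("scene","top"):
    d=robot.snapshot(n); cv2.imwrite(f"pics/{n}0.png",cv2.resize(d["image"][:,:,::-1],(800,600),interpolation=cv2.INTER_CUBIC))
    print(n,{k:d[k] for k in d if k!="image"})
E
```

```text
pics
{'t': 0.0, 'joints': array([-1.38259712e+00,  3.00464498e-01,  1.52157997e+00, -7.88243396e-06,
        1.32067695e+00, -6.65805599e-02]), 'qvel': array([ 7.61959390e-05, -3.64369850e-04,  1.79776875e-03,  2.71068981e-03,
        2.69781540e-05,  1.26924651e-03]), 'joint_torque': array([ 1.92975247e-03, -5.31812096e+01, -3.52735806e+01,  7.08930963e-02,
        2.44248100e-02, -5.76898401e-05]), 'ee_pos': array([ 0.13857823, -0.53200688,  0.21889041]), 'ee_rot': array([-3.14152517e+00,  1.12677662e-03, -1.31601456e+00]), 'contact_force': array([-0.0351885 ,  0.26115752, -0.51007852]), 'moment': array([-0.01773056,  0.05116535, -0.03725328]), 'finger_gap': 0.09397971920024939}
scene {'fx': 435.215112056855, 'fy': 435.215112056855, 'cx': 251.07686548011182, 'cy': 199.56987297763044, 'D': array([0.02362979, 0.        , 0.        , 0.        , 0.        ]), 'R': array([[-0.82889547,  0.5593966 ,  0.00278284],
       [ 0.39850653,  0.59397044, -0.69885025],
       [-0.39258737, -0.57816482, -0.7152626 ]]), 't': array([ 0.42750733, -0.13615906,  1.63471751])}
top {'fx': 486.052711884343, 'fy': 486.052711884343, 'cx': 250.53675702924082, 'cy': 190.50607830378343, 'D': array([-0.08173112,  0.        ,  0.        ,  0.        ,  0.        ]), 'R': array([[ 7.39827580e-04, -9.99764801e-01, -2.16747791e-02],
       [-9.85064277e-01,  3.00347655e-03, -1.72160825e-01],
       [ 1.72185433e-01,  2.14784200e-02, -9.84830368e-01]]), 't': array([0.0177116 , 0.54914899, 1.6104553 ])}
```

View pics/scene0.png

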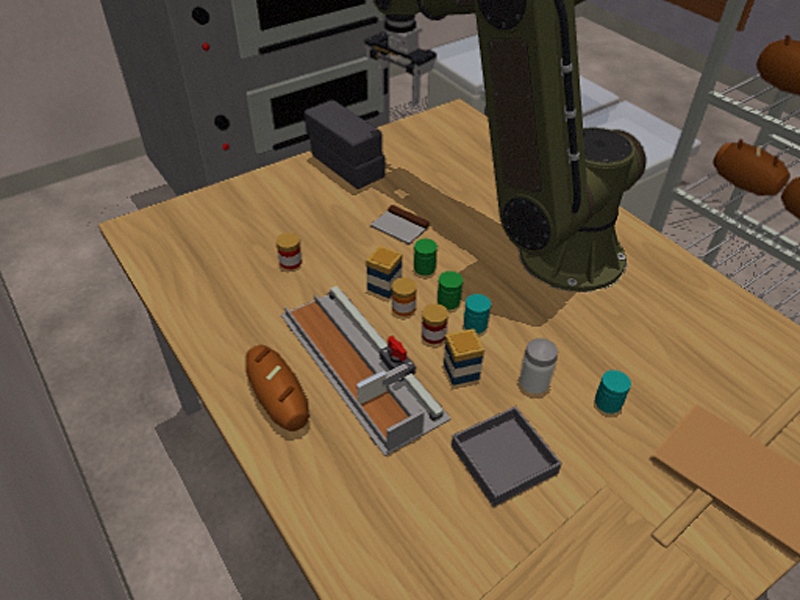

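View pics/top0.png

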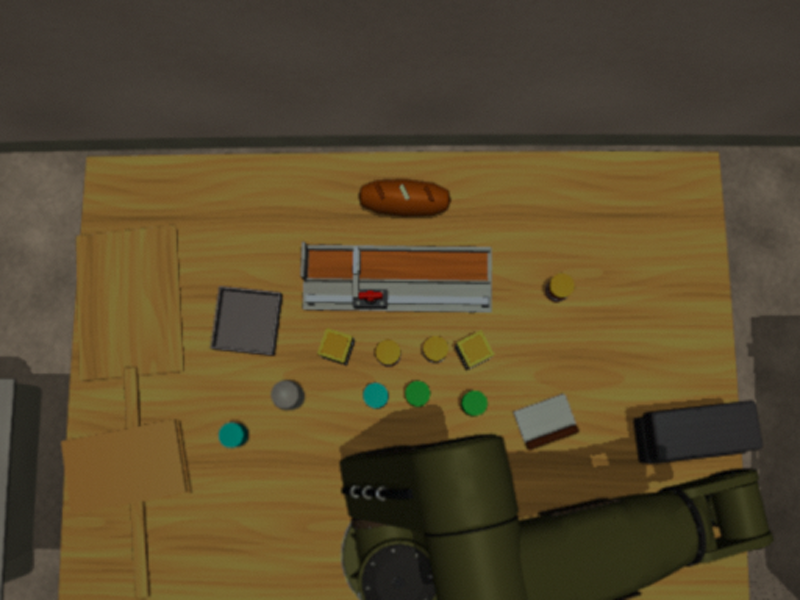

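```bash
cat > h.py <<'E'
import numpy as np, cv2
from bench import robot
def ray(d,uv,z):
    uv=np.array(uv,float).reshape(-1,1,2)
    K=np.array([[d["fx"],0,d["cx"]],[0,d["fy"],d["cy"]],[0,0,1]])
    n=cv2.undistortPoints(uv,K,np.array(d["D"])).reshape(-1,2)
    v=np.c_[n,np.ones(len(n))]@d["R"]; C=-d["R"].T@d["t"]
    return (C+v*((z-C[2])/v[:,2])[:,None])
def blobs(d,lo,hi,amin=25):
    m=cv2.inRange(cv2.cvtColor(d["image"],cv2.COLOR_RGB2HSV),np.array(lo),np.array(hi))
    c,_=cv2.findContours(m,cv2.RETR_EXTERNAL,cv2.CHAIN_APPROX_NONE)
    return [k for k in c if cv2.contourArea(k)>=amin]
GOLD=((20,150,90),(30,255,255)); RED=((0,180,90),(6,255,255))
def lids(d,z=.07):
    for k in blobs(d,*GOLD):
        (u,v),wh,a=cv2.minAreaRect(k); A=cv2.contourArea(k)
        M=cv2.moments(k);u,v=M["m10"]/M["m00"],M["m01"]/M["m00"]
        box=cv2.boxPoints(cv2.minAreaRect(k)); P=ray(d,box,.09)
        e=np.degrees(np.arctan2(P[1,1]-P[0,1],P[1,0]-P[0,0]))%90
        print("lid px",np.round([u,v],1),"A",A,"wh",np.round(wh,1),"fill",round(A/(wh[0]*wh[1]),2),
          "z70",ray(d,[u,v],.07)[0,:2].round(3),"z90",ray(d,[u,v],.09)[0,:2].round(3),"edge",round(e,1))
E
python3 - <<'E'
from h import *
d=robot.snapshot("top"); im=d["image"]
hsv=cv2.cvtColor(im,cv2.COLOR_RGB2HSV)
for n,p in dict(jarlid=(248,225),jar2=(278,223),far=(359,183),tin1=(215,221),tin2=(303,223),knob=(237,189),board=(270,168),wood=(200,130)).items(): print(n,hsv[p[1],p[0]])
lids(d)
for k in blobs(d,*RED,8): 
    M=cv2.moments(k); p=[M["m10"]/M["m00"],M["m01"]/M["m00"]]; print("red",np.round(p,1),ray(d,p,.085)[0].round(3),cv2.contourArea(k))
c=im[145:270,130:370,::-1]; c=cv2.convertScaleAbs(c,alpha=1.6)
cv2.imwrite("pics/crop1.png",cv2.resize(c,None,fx=3.3,fy=3.3,interpolation=cv2.INTER_CUBIC))
E
```

```text
jarlid [ 25 202 126]
jar2 [ 24 198 126]
far [ 24 206 124]
tin1 [ 23 205 127]
tin2 [ 24 193 127]
knob [  2 224 125]
board [ 13 211 116]
wood [ 21 157 127]
lid px [444.8 378.2] A 571.5 wh [10. 75.] fill 0.76 z70 [-0.068 -0.607] z90 [-0.064 -0.599] edge 88.8
lid px [459.8 364.4] A 433.5 wh [17.1 54.4] fill 0.47 z70 [-0.025 -0.658] z90 [-0.022 -0.65 ] edge 13.2
lid px [158.9 360.3] A 1621.0 wh [ 23.9 122.5] fill 0.55 z70 [-0.009  0.312] z90 [-0.006  0.308] edge 5.7
lid px [ 72.5 346.4] A 40.0 wh [ 2.9 26.2] fill 0.53 z70 [0.029 0.599] z90 [0.032 0.592] edge 6.3
lid px [210.7 336.1] A 112.5 wh [ 6. 26.] fill 0.72 z70 [0.069 0.145] z90 [0.071 0.143] edge 0.4
lid px [ 53.2 333.6] A 114.5 wh [ 5. 26.] fill 0.88 z70 [0.068 0.667] z90 [0.071 0.658] edge 1.3
lid px [114.6 371.9] A 1835.5 wh [189.8  56.6] fill 0.17 z70 [-0.049  0.456] z90 [-0.045  0.45 ] edge 89.4
lid px [145.  331.9] A 1013.0 wh [127.8  17.5] fill 0.45 z70 [0.08  0.359] z90 [0.082 0.355] edge 89.9
lid px [425.6 309.3] A 86.5 wh [ 6.3 35.8] fill 0.38 z70 [ 0.151 -0.553] z90 [ 0.153 -0.547] edge 6.1
lid px [164.1 314.1] A 1572.0 
[... 1542 characters left out ...]
0.451 0.699] z90 [0.448 0.69 ] edge 2.8
lid px [377.  195.5] A 2197.5 wh [249.  37.] fill 0.24 z70 [ 0.527 -0.408] z90 [ 0.524 -0.404] edge 0.7
lid px [434.9 171.3] A 610.0 wh [16. 70.] fill 0.54 z70 [ 0.61  -0.611] z90 [ 0.605 -0.603] edge 90.0
lid px [332.  171.8] A 339.0 wh [68.  16.4] fill 0.3 z70 [ 0.609 -0.259] z90 [ 0.604 -0.256] edge 86.9
lid px [ 75.6 197. ] A 1387.0 wh [117.1  18.9] fill 0.63 z70 [0.524 0.615] z90 [0.521 0.608] edge 1.8
lid px [213.4 184.1] A 8111.5 wh [379. 112.] fill 0.19 z70 [0.568 0.142] z90 [0.564 0.14 ] edge 3.2
lid px [265.2 113.4] A 7446.0 wh [ 35.3 407. ] fill 0.52 z70 [ 0.817 -0.034] z90 [ 0.81  -0.034] edge 89.8
red [236.5 188.2] [0.551 0.063 0.085] 38.5
```

View pics/crop1.png

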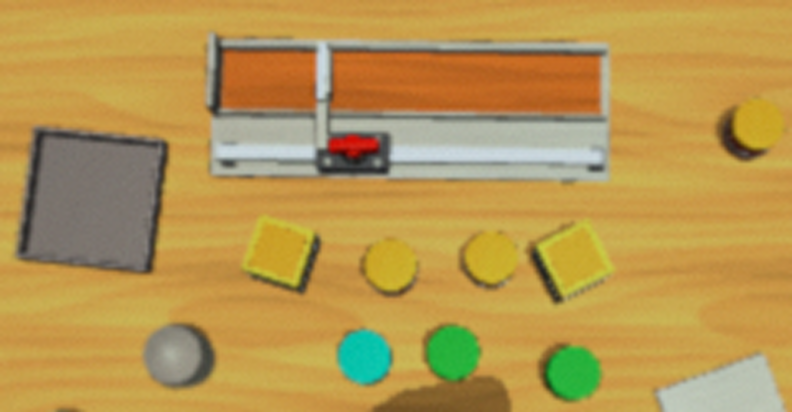

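```bash
cat >> h.py <<'E'
GOLD=((18,178,70),(29,255,255))
def lid(d,uv,z,r=16,lo=GOLD[0],hi=GOLD[1]):
    """component of the lid colour nearest to uv -> centre, edge angle, size"""
    u0,v0=int(uv[0])-r,int(uv[1])-r; u0=max(u0,0)
    im=np.ascontiguousarray(d["image"][v0:v0+2*r,u0:u0+2*r])
    im=cv2.resize(im,None,fx=4,fy=4,interpolation=cv2.INTER_CUBIC)
    m=cv2.inRange(cv2.cvtColor(im,cv2.COLOR_RGB2HSV),np.array(lo),np.array(hi))
    m=cv2.morphologyEx(m,cv2.MORPH_OPEN,np.ones((9,9)))
    c,_=cv2.findContours(m,cv2.RETR_EXTERNAL,cv2.CHAIN_APPROX_NONE)
    if not c: return None
    k=cv2.convexHull(max(c,key=cv2.contourArea))
    f=lambda p:(np.array(p).reshape(-1,2)+.5)/4-.5+[u0,v0]
    M=cv2.moments(k); p=f([M["m10"]/M["m00"],M["m01"]/M["m00"]])
    B=ray(d,f(cv2.boxPoints(cv2.minAreaRect(k))),z)[:,:2]
    e=B[1]-B[0]; a=(np.degrees(np.arctan2(e[1],e[0]))+45)%90-45
    return p[0].round(1),ray(d,p,z)[0,:2].round(4),round(a,1),np.linalg.norm([B[1]-B[0],B[2]-B[1]],axis=1).round(3)
E
python3 - <<'E'
from h import *
d=robot.snapshot("top")
for n,p,z in [("tinL",(215,221),.09),("tinR",(303,223),.09),("j1",(248,225),.07),("j2",(278,223),.07),("far",(359,183),.07)]: print(n,lid(d,p,z))
f=lambda p:np.array(p)/3.3-.35+[130,145]
def P(n,pts,z):
    r=ray(d,f(pts),z)[:,:2]; print(n,r.round(4).tolist())
P("base near edge L,R",[(211,177),(608,179)],0.003)
P("end plate far-top, near-top",[(211,35),(211,111)],.07)
P("lane div wall top L,R",[(222,113),(606,117)],.025)
P("far wall top L R",[(222,43),(606,46)],.025)
P("stop top far near",[(323,42),(323,98)],.068)
P("knob tips",[(329,147),(379,147)],.085)
P("rail ends",[(217,152),(603,156)],.03)
P("box top corners",[(37,129),(166,144),(151,271),(19,257)],.034)
E
```

```text
tinL (array([214. , 220.3]), array([0.4423, 0.1365]), np.float64(-18.4), array([0.057, 0.058]))
tinR (array([303.8, 222.7]), array([ 0.4341, -0.1587]), np.float64(26.4), array([0.051, 0.051]))
j1 (array([247.5, 224.8]), array([0.4297, 0.0265]), np.float64(-35.3), array([0.053, 0.054]))
j2 (array([278.4, 222.5]), array([ 0.437 , -0.0761]), np.float64(-0.1), array([0.053, 0.052]))
far (array([359.3, 182.1]), array([ 0.5731, -0.3504]), np.float64(-0.1), array([0.053, 0.053]))
base near edge L,R [[0.5299, 0.2179], [0.5266, -0.2031]]
end plate far-top, near-top [[0.6684, 0.2117], [0.588, 0.2099]]
lane div wall top L,R [[0.5948, 0.2046], [0.5891, -0.2]]
far wall top L R [[0.6708, 0.2061], [0.6658, -0.2017]]
stop top far near [[0.6608, 0.0953], [0.6016, 0.0948]]
knob tips [[0.5473, 0.0871], [0.5472, 0.0364]]
rail ends [[0.5521, 0.2083], [0.5467, -0.1954]]
box top corners [[0.5767, 0.3993], [0.5601, 0.2617], [0.4266, 0.274], [0.4411, 0.413]]
```

```bash
cat >> h.py <<'E'
def go(*W):
    "waypoints (x,y,z,yaw_deg) -> tool-frame offset cm / twist deg from the present pose; distance in rows"
    s=robot.state(); r=s["ee_rot"]; p=s["ee_pos"]; y=r[2]
    print("at",p.round(4),"yaw",round(np.degrees(y),1),"j6",s["joints"][5].round(2),"F",s["contact_force"].round(2),"gap",round(s["finger_gap"],4))
    q=p
    for w in W:
        D=np.array(w[:3])-p; c,sn=np.cos(y),np.sin(y)
        print(w,"offset",(100*np.array([c*D[0]+sn*D[1],sn*D[0]-c*D[1],-D[2]])).round(2).tolist(),"twist",round((np.degrees(y)-w[3]+180)%360-180,1),"rows",round(np.linalg.norm(np.array(w[:3])-q)/.05,1)); q=np.array(w[:3])
E
python3 -c "
from h import *
go((.549,.062,.19,-.7),(.549,.062,.072,-.7))"
```

```text
at [ 0.1386 -0.5321  0.2191] yaw -75.4 j6 -0.07 F [-0.48  0.9   0.49] gap 0.0942
(0.549, 0.062, 0.19, -0.7) offset [-47.15, -54.69, 2.91] twist -74.7 rows 14.5
(0.549, 0.062, 0.072, -0.7) offset [-47.15, -54.69, 14.71] twist -74.7 rows 2.4
```

>>> play_rows(steps=[{"offset": [-5,-5.5,0],"twist": -8,"gripper": 0},{"offset": [-9,-10,0],"twist": -16,"gripper": 0},{"offset": [-12,-14,0],"twist": -24,"gripper": 0},{"offset": [-15,-17.5,0],"twist": -32,"gripper": 0},{"offset": [-18,-21,0],"twist": -40,"gripper": 0},{"offset": [-21,-24.5,0],"twist": -48,"gripper": 0},{"offset": [-24,-28,0],"twist": -56,"gripper": 0},{"offset": [-27,-31.5,0],"twist": -64,"gripper": 0}], force=30)

```text
t: 1.0
ee_pos: [0.3676, -0.2019, 0.2196]
ee_rot: [3.141, -0.0, -0.193]
contact_force: [1.1, -0.5, 0.2]
finger_gap: 0.094
```

```bash
python3 -c "
from h import *
go((.549,.062,.15,-.7),(.549,.062,.072,-.7))"
```

```text
at [ 0.3676 -0.2019  0.2196] yaw -11.1 j6 -0.4 F [ 1.11 -0.51  0.2 ] gap 0.094
(0.549, 0.062, 0.15, -0.7) offset [12.73, -29.39, 6.96] twist -10.4 rows 6.6
(0.549, 0.062, 0.072, -0.7) offset [12.73, -29.39, 14.76] twist -10.4 rows 1.6
```

>>> play_rows(steps=[{"offset": [12.7,-29.4,7],"twist": -10.4,"gripper": 60},{"offset": [12.7,-29.4,7],"twist": -10.4,"gripper": 60},{"offset": [12.7,-29.4,7],"twist": -10.4,"gripper": 60},{"offset": [12.7,-29.4,7],"twist": -10.4,"gripper": 60},{"offset": [12.7,-29.4,7],"twist": -10.4,"gripper": 60},{"offset": [12.7,-29.4,7],"twist": -10.4,"gripper": 60},{"offset": [12.7,-29.4,7],"twist": -10.4,"gripper": 60},{"offset": [12.7,-29.4,7],"twist": -10.4,"gripper": 60}])

```text
t: 1.8
ee_pos: [0.55, 0.0619, 0.1479]
ee_rot: [-3.141, 0.002, -0.014]
contact_force: [-1.0, -0.1, 0.0]
finger_gap: 0.0721
```

>>> play_rows(steps=[{"offset": [0,0,4],"twist": 0,"gripper": 60},{"offset": [0,0,7.8],"twist": 0,"gripper": 60},{"offset": [0,0,7.8],"twist": 0,"gripper": 60},{"offset": [0,0,7.8],"twist": 0,"gripper": 255},{"offset": [0,0,7.8],"twist": 0,"gripper": 255},{"offset": [0,0,7.8],"twist": 0,"gripper": 255},{"offset": [0,0,7.8],"twist": 0,"gripper": 255},{"offset": [0,0,7.8],"twist": 0,"gripper": 255}], force=30)

```text
t: 2.6
ee_pos: [0.5497, 0.0593, 0.0722]
ee_rot: [-3.142, -0.001, -0.017]
contact_force: [-0.1, -0.2, -0.4]
finger_gap: 0.0355
```

>>> play_rows(steps=[{"offset": [0,0,0],"twist": 0,"gripper": 255},{"offset": [0,0,0],"twist": 0,"gripper": 255},{"offset": [0,0,0],"twist": 0,"gripper": 255},{"offset": [0,0,0],"twist": 0,"gripper": 255},{"offset": [0,0,0],"twist": 0,"gripper": 255},{"offset": [0,0,0],"twist": 0,"gripper": 255}])

```text
t: 3.2
ee_pos: [0.5502, 0.0591, 0.0715]
ee_rot: [3.141, -0.002, -0.018]
contact_force: [6.0, -1.0, -2.9]
finger_gap: 0.0127
```

>>> play_rows(steps=[{"offset": [0,0,0],"twist": -8,"gripper": 255},{"offset": [0,0,0],"twist": -16,"gripper": 255},{"offset": [0,0,0],"twist": -24,"gripper": 255},{"offset": [0,0,0],"twist": -32,"gripper": 255},{"offset": [0,0,0],"twist": -40,"gripper": 255},{"offset": [0,0,0],"twist": -48,"gripper": 255},{"offset": [0,0,0],"twist": -54,"gripper": 255},{"offset": [0,0,0],"twist": -60,"gripper": 255}])

```text
t: 4.0
ee_pos: [0.5538, 0.0591, 0.0718]
ee_rot: [3.132, -0.006, 1.034]
contact_force: [37.0, 1.8, -24.6]
finger_gap: 0.0129
```

>>> play_rows(steps=[{"offset": [0,0,0],"twist": -8,"gripper": 255},{"offset": [0,0,0],"twist": -15,"gripper": 255},{"offset": [0,0,0],"twist": -20,"gripper": 255},{"offset": [0,0,0],"twist": -24,"gripper": 255},{"offset": [0,0,0],"twist": -24,"gripper": 255},{"offset": [0,0,0],"twist": -24,"gripper": 255}])

```text
t: 4.6
ee_pos: [0.5542, 0.0591, 0.0718]
ee_rot: [3.129, -0.002, 1.448]
contact_force: [38.6, 0.2, -25.9]
finger_gap: 0.0128
```

```bash
python3 -c "
from h import *
go((.5475,-.138,.072,84),)"
```

```text
at [0.5542 0.0591 0.0718] yaw 83.0 j6 -1.41 F [ 38.55   0.22 -25.91] gap 0.0128
(0.5475, -0.138, 0.072, 84) offset [-19.64, 1.75, -0.02] twist -1.0 rows 3.9
```

>>> play_rows(steps=[{"offset": [0,0.45,0],"twist": 0,"gripper": 200},{"offset": [0,0.45,0],"twist": 0,"gripper": 200},{"offset": [0,0.45,0],"twist": 0,"gripper": 200},{"offset": [0,0.45,0],"twist": 0,"gripper": 255},{"offset": [0,0.45,0],"twist": 0,"gripper": 255},{"offset": [0,0.45,0],"twist": 0,"gripper": 255},{"offset": [0,0.45,0],"twist": 0,"gripper": 255}])

```text
t: 5.3
ee_pos: [0.5537, 0.0588, 0.0714]
ee_rot: [-3.141, 0.0, 1.449]
contact_force: [-1.5, -0.6, 0.9]
finger_gap: 0.013
```

```bash
python3 -c "
from h import *
go((.552,-.138,.072,84),)"
```

```text
at [0.5537 0.0588 0.0714] yaw 83.0 j6 -1.41 F [-1.51 -0.56  0.91] gap 0.013
(0.552, -0.138, 0.072, 84) offset [-19.55, 2.22, -0.06] twist -1.0 rows 3.9
```

>>> play_rows(steps=[{"offset": [-3,0.33,0],"twist": 0,"gripper": 255},{"offset": [-6,0.66,0],"twist": 0,"gripper": 255},{"offset": [-9,0.99,0],"twist": 0,"gripper": 255},{"offset": [-12,1.32,0],"twist": 0,"gripper": 255},{"offset": [-15,1.66,0],"twist": 0,"gripper": 255},{"offset": [-17.5,1.93,0],"twist": 0,"gripper": 255},{"offset": [-19.4,2.14,0],"twist": 0,"gripper": 255},{"offset": [-19.4,2.14,0],"twist": 0,"gripper": 255}])

```text
t: 6.1
ee_pos: [0.5503, -0.1386, 0.0714]
ee_rot: [-3.139, 0.0, 1.447]
contact_force: [-9.6, 0.5, 7.5]
finger_gap: 0.0128
```

>>> play_rows(steps=[{"offset": [0,0,0],"twist": 0,"gripper": 180},{"offset": [0,0,0],"twist": 0,"gripper": 180},{"offset": [0,0,0],"twist": 0,"gripper": 180},{"offset": [0,0,-3],"twist": 0,"gripper": 180},{"offset": [0,0,-8],"twist": 0,"gripper": 180},{"offset": [0,0,-12],"twist": 0,"gripper": 60},{"offset": [0,0,-14],"twist": 0,"gripper": 0},{"offset": [0,0,-14],"twist": 0,"gripper": 0}])

```text
t: 6.9
ee_pos: [0.5526, -0.1364, 0.2146]
ee_rot: [3.136, 0.001, 1.449]
contact_force: [-0.5, -0.0, -0.4]
finger_gap: 0.0483
```

Run:
```python
from h import *
go((.4341,-.1587,.18,26.4),(.4341,-.1587,.18,-63.6),(.434,-.159,.055,26.4))
d=robot.snapshot("top")
for n,p,z in [("tinL",(215,221),.09),("tinR",(303,223),.09),("j1",(248,225),.07),("j2",(278,223),.07),("far",(359,183),.07)]: print(n,lid(d,p,z))
d=robot.snapshot("scene");cv2.imwrite("pics/s1.png",cv2.resize(d["image"][120:330,150:430,::-1],None,fx=2.8,fy=2.8,interpolation=cv2.INTER_CUBIC))
```

```text
at [ 0.5526 -0.1364  0.2146] yaw 83.0 j6 -1.76 F [-0.55 -0.02 -0.37] gap 0.0483
(0.4341, -0.1587, 0.18, 26.4) offset [-3.65, -11.49, 3.46] twist 56.6 rows 2.5
(0.4341, -0.1587, 0.18, -63.6) offset [-3.65, -11.49, 3.46] twist 146.6 rows 0.0
(0.434, -0.159, 0.055, 26.4) offset [-3.68, -11.5, 15.96] twist 56.6 rows 2.5
tinL (array([214. , 220.6]), array([0.4416, 0.1366]), np.float64(-16.9), array([0.054, 0.057]))
tinR None
j1 (array([247.7, 224.6]), array([0.4303, 0.0259]), np.float64(-0.1), array([0.055, 0.052]))
j2 None
far (array([359.2, 182.1]), array([ 0.573 , -0.3501]), np.float64(-0.1), array([0.053, 0.053]))
```

View pics/s1.png

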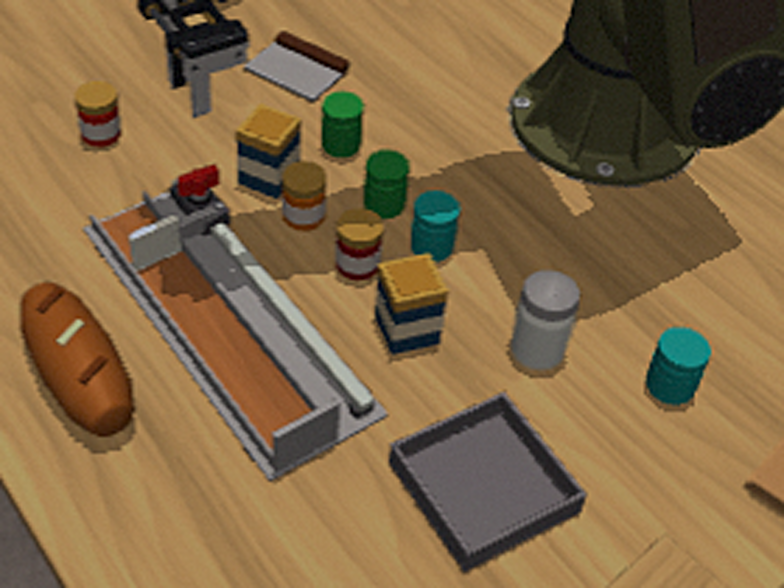

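>>> play_rows(steps=[{"offset": [-3.6,-11.5,3.5],"twist": 8,"gripper": 0},{"offset": [-3.6,-11.5,3.5],"twist": 16,"gripper": 0},{"offset": [-3.6,-11.5,3.5],"twist": 24,"gripper": 0},{"offset": [-3.6,-11.5,3.5],"twist": 32,"gripper": 0},{"offset": [-3.6,-11.5,3.5],"twist": 40,"gripper": 0},{"offset": [-3.6,-11.5,3.5],"twist": 48,"gripper": 0},{"offset": [-3.6,-11.5,3.5],"twist": 55,"gripper": 0},{"offset": [-3.6,-11.5,3.5],"twist": 55,"gripper": 0}])

```text
t: 7.8
ee_pos: [0.4324, -0.1578, 0.1749]
ee_rot: [-3.14, 0.002, 0.487]
contact_force: [0.1, 0.5, 0.1]
finger_gap: 0.0937
```

>>> play_rows(steps=[{"offset": [0,0,4],"twist": 0,"gripper": 0},{"offset": [0,0,8],"twist": 0,"gripper": 0},{"offset": [0,0,12.5],"twist": 0,"gripper": 0},{"offset": [0,0,12.5],"twist": 0,"gripper": 0},{"offset": [0,0,12.5],"twist": 0,"gripper": 150},{"offset": [0,0,12.5],"twist": 0,"gripper": 150},{"offset": [0,0,12.5],"twist": 0,"gripper": 150},{"offset": [0,0,12.5],"twist": 0,"gripper": 150}], force=20)

```text
t: 8.6
ee_pos: [0.4336, -0.1584, 0.0528]
ee_rot: [3.14, -0.001, 0.489]
contact_force: [0.2, -0.6, 0.6]
finger_gap: 0.0658
```

>>> play_rows(steps=[{"offset": [0,0,0],"twist": 0,"gripper": 150},{"offset": [0,0,0],"twist": 0,"gripper": 150},{"offset": [0,0,0],"twist": 0,"gripper": 150},{"offset": [0,0,-2],"twist": 0,"gripper": 150},{"offset": [0,0,-5],"twist": 0,"gripper": 150},{"offset": [0,0,-5],"twist": 0,"gripper": 150},{"offset": [0,0,-5],"twist": 0,"gripper": 150},{"offset": [0,0,-5],"twist": 0,"gripper": 150}])

```text
t: 9.4
ee_pos: [0.4323, -0.1578, 0.1001]
ee_rot: [-3.14, 0.001, 0.489]
contact_force: [-0.5, -0.1, -4.3]
finger_gap: 0.058
```

```bash
python3 -c "
from h import *
go((.432,-.158,.17,28),(.634,.168,.17,-.7),(.634,.168,.0645,-.7))"
```

```text
at [ 0.4323 -0.1578  0.1001] yaw 28.0 j6 -0.92 F [-0.45 -0.11 -4.34] gap 0.058
(0.432, -0.158, 0.17, 28) offset [-0.03, -0.0, -6.99] twist 0.0 rows 1.4
(0.634, 0.168, 0.17, -0.7) offset [33.11, -19.3, -6.99] twist 28.7 rows 7.7
(0.634, 0.168, 0.0645, -0.7) offset [33.11, -19.3, 3.56] twist 28.7 rows 2.1
```

>>> play_rows(steps=[{"offset": [0,0,-4],"twist": 0,"gripper": 150},{"offset": [1,-0.6,-7],"twist": 2,"gripper": 150},{"offset": [4,-2.3,-7],"twist": 5,"gripper": 150},{"offset": [8,-4.7,-7],"twist": 10,"gripper": 150},{"offset": [12,-7,-7],"twist": 14,"gripper": 150},{"offset": [16,-9.3,-7],"twist": 18,"gripper": 150},{"offset": [20,-11.7,-7],"twist": 22,"gripper": 150},{"offset": [24,-14,-7],"twist": 28.7,"gripper": 150}])

```text
t: 10.2
ee_pos: [0.5794, 0.08, 0.1696]
ee_rot: [3.141, 0.002, -0.015]
contact_force: [0.7, -0.8, -4.6]
finger_gap: 0.0582
```

```bash
python3 -c "
from h import *
go((.634,.168,.17,-.7),(.634,.168,.0645,-.7))"
```

```text
at [0.5794 0.08   0.1696] yaw -0.9 j6 0.09 F [ 0.73 -0.75 -4.57] gap 0.0582
(0.634, 0.168, 0.17, -0.7) offset [5.32, -8.88, -0.04] twist -0.2 rows 2.1
(0.634, 0.168, 0.0645, -0.7) offset [5.32, -8.88, 10.51] twist -0.2 rows 2.1
```

>>> play_rows(steps=[{"offset": [3,-5,0],"twist": 0,"gripper": 150},{"offset": [5.3,-8.9,0],"twist": 0,"gripper": 150},{"offset": [5.3,-8.9,0],"twist": 0,"gripper": 150},{"offset": [5.3,-8.9,4],"twist": 0,"gripper": 150},{"offset": [5.3,-8.9,7],"twist": 0,"gripper": 150},{"offset": [5.3,-8.9,9],"twist": 0,"gripper": 150},{"offset": [5.3,-8.9,10.2],"twist": 0,"gripper": 150},{"offset": [5.3,-8.9,10.5],"twist": 0,"gripper": 150}])

```text
t: 11.0
ee_pos: [0.6324, 0.1661, 0.0642]
ee_rot: [3.141, 0.003, -0.012]
contact_force: [0.5, -0.2, -4.0]
finger_gap: 0.0581
```

>>> play_rows(steps=[{"offset": [0,0,0.2],"twist": 0,"gripper": 150},{"offset": [0,0,0.2],"twist": 0,"gripper": 150}])

```text
t: 11.2
ee_pos: [0.6337, 0.1665, 0.0652]
ee_rot: [-3.141, -0.001, -0.012]
contact_force: [0.1, 0.1, -4.5]
finger_gap: 0.0582
```

>>> play_rows(steps=[{"offset": [0,0,0.1],"twist": 0,"gripper": 150},{"offset": [0,0,0.2],"twist": 0,"gripper": 150},{"offset": [0,0,0.2],"twist": 0,"gripper": 150}])

```text
t: 11.5
ee_pos: [0.6333, 0.1665, 0.0627]
ee_rot: [-3.142, -0.0, -0.012]
contact_force: [0.2, -0.4, -4.6]
finger_gap: 0.058
```

>>> play_rows(steps=[{"offset": [0,0,0.2],"twist": 0,"gripper": 150},{"offset": [0,0,0.2],"twist": 0,"gripper": 150},{"offset": [0,0,0.2],"twist": 0,"gripper": 0},{"offset": [0,0,0.2],"twist": 0,"gripper": 0},{"offset": [0,0,0.2],"twist": 0,"gripper": 0},{"offset": [0,0,0.2],"twist": 0,"gripper": 0},{"offset": [0,0,-4],"twist": 0,"gripper": 0},{"offset": [0,0,-9],"twist": 0,"gripper": 0}])

```text
t: 12.3
ee_pos: [0.6323, 0.1662, 0.1516]
ee_rot: [3.141, 0.004, -0.012]
contact_force: [1.0, 0.6, 0.8]
finger_gap: 0.0938
```

```bash
python3 -c "
from h import *
go((.442,.1365,.16,-17.5),(.442,.1365,.054,-17.5))
d=robot.snapshot('top')
for n,p,z in [('tinL',(215,221),.09),('j1',(248,225),.07),('j2',(278,223),.07),('far',(359,183),.07)]: print(n,lid(d,p,z))
"
```

```text
at [0.6323 0.1662 0.1516] yaw -0.7 j6 0.21 F [1.03 0.59 0.84] gap 0.0938
(0.442, 0.1365, 0.16, -17.5) offset [-18.99, 3.21, -0.84] twist 16.8 rows 3.9
(0.442, 0.1365, 0.054, -17.5) offset [-18.99, 3.21, 9.76] twist 16.8 rows 2.1
tinL None
j1 (array([247.6, 224.8]), array([0.4297, 0.0263]), np.float64(-33.4), array([0.052, 0.053]))
j2 (array([278.3, 222.5]), array([ 0.437 , -0.0758]), np.float64(-0.1), array([0.052, 0.052]))
far (array([359.2, 182.1]), array([ 0.573 , -0.3501]), np.float64(-0.1), array([0.054, 0.052]))
```

>>> play_rows(steps=[{"offset": [-4,0.5,-1],"twist": 0,"gripper": 0},{"offset": [-9,1.5,-1],"twist": 8,"gripper": 0},{"offset": [-14,2.4,-1],"twist": 16,"gripper": 0},{"offset": [-19,3.2,-1],"twist": 16.8,"gripper": 0},{"offset": [-19,3.2,-1],"twist": 16.8,"gripper": 0},{"offset": [-19,3.2,4],"twist": 16.8,"gripper": 0},{"offset": [-19,3.2,9.6],"twist": 16.8,"gripper": 0},{"offset": [-19,3.2,9.6],"twist": 16.8,"gripper": 0}])

```text
t: 13.15
ee_pos: [0.4408, 0.1362, 0.0524]
ee_rot: [3.138, 0.006, -0.305]
contact_force: [-0.7, 0.1, 0.7]
finger_gap: 0.0944
```

>>> play_rows(steps=[{"offset": [0,0,0],"twist": 0,"gripper": 150},{"offset": [0,0,0],"twist": 0,"gripper": 150},{"offset": [0,0,0],"twist": 0,"gripper": 150},{"offset": [0,0,0],"twist": 0,"gripper": 150},{"offset": [0,0,0],"twist": 0,"gripper": 150},{"offset": [0,0,0],"twist": 0,"gripper": 150},{"offset": [0,0,0],"twist": 0,"gripper": 150},{"offset": [0,0,0],"twist": 0,"gripper": 150}])

```text
t: 13.95
ee_pos: [0.4433, 0.1369, 0.0574]
ee_rot: [-3.141, -0.001, -0.306]
contact_force: [-1.5, -0.2, 7.9]
finger_gap: 0.058
```

>>> play_rows(steps=[{"offset": [0,0,-3],"twist": 0,"gripper": 150},{"offset": [0,0,-7],"twist": 0,"gripper": 150},{"offset": [0,0,-9],"twist": 0,"gripper": 150},{"offset": [0,0,-9],"twist": 0,"gripper": 150},{"offset": [0,0,-9],"twist": 0,"gripper": 150}])

```text
t: 14.45
ee_pos: [0.4427, 0.1367, 0.1459]
ee_rot: [3.141, 0.0, -0.305]
contact_force: [-0.5, 0.1, -2.2]
finger_gap: 0.0581
```

```bash
python3 -c "
from h import *
go((.501,.337,.145,-6.9),(.501,.337,.06,-6.9))
d=robot.snapshot('top');lo=(0,0,0)
c=cv2.convertScaleAbs(d['image'][145:270,130:370,::-1],alpha=1.6)
cv2.imwrite('pics/crop2.png',cv2.resize(c,None,fx=3.3,fy=3.3,interpolation=cv2.INTER_CUBIC))
"
```

```text
at [0.4427 0.1367 0.1459] yaw -17.5 j6 0.53 F [-0.47  0.09 -2.18] gap 0.0581
(0.501, 0.337, 0.145, -6.9) offset [-0.46, -20.85, 0.09] twist -10.6 rows 4.2
(0.501, 0.337, 0.06, -6.9) offset [-0.46, -20.85, 8.59] twist -10.6 rows 1.7
```

View pics/crop2.png

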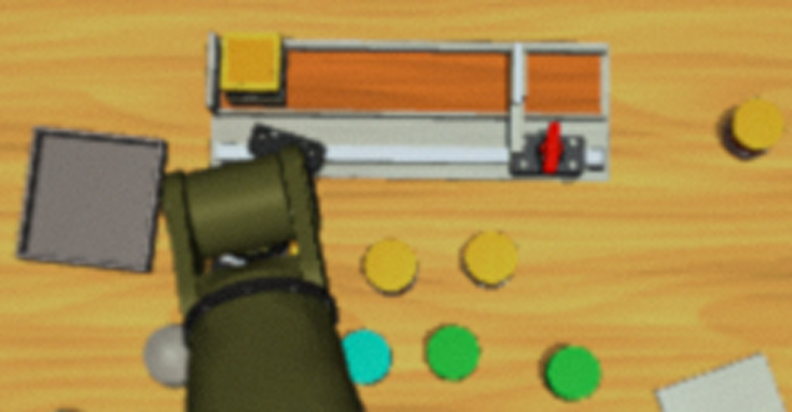

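>>> play_rows(steps=[{"offset": [0,-3,-1],"twist": -2,"gripper": 150},{"offset": [0,-7,-1],"twist": -5,"gripper": 150},{"offset": [-0.2,-11.5,-1],"twist": -8,"gripper": 150},{"offset": [-0.4,-16,-1],"twist": -10.6,"gripper": 150},{"offset": [-0.5,-20,0],"twist": -10.6,"gripper": 150},{"offset": [-0.5,-20.8,2],"twist": -10.6,"gripper": 150},{"offset": [-0.5,-20.8,5],"twist": -10.6,"gripper": 150},{"offset": [-0.5,-20.8,7.5],"twist": -10.6,"gripper": 150}])

```text
t: 15.3
ee_pos: [0.4995, 0.3365, 0.0678]
ee_rot: [3.139, 0.003, -0.12]
contact_force: [0.6, 0.5, -2.2]
finger_gap: 0.0576
```

>>> play_rows(steps=[{"offset": [0,0,0.5],"twist": 0,"gripper": 150},{"offset": [0,0,0.8],"twist": 0,"gripper": 150},{"offset": [0,0,0.8],"twist": 0,"gripper": 150}])

```text
t: 15.6
ee_pos: [0.5007, 0.3366, 0.0634]
ee_rot: [3.141, 0.0, -0.121]
contact_force: [0.4, -0.8, -2.3]
finger_gap: 0.0576
```

>>> play_rows(steps=[{"offset": [0,0,0.2],"twist": 0,"gripper": 150},{"offset": [0,0,0.3],"twist": 0,"gripper": 150},{"offset": [0,0,0.3],"twist": 0,"gripper": 150}])

```text
t: 15.9
ee_pos: [0.5012, 0.3371, 0.0621]
ee_rot: [-3.14, -0.002, -0.121]
contact_force: [-2.4, -1.1, 8.8]
finger_gap: 0.0579
```

>>> play_rows(steps=[{"offset": [0,0,-0.1],"twist": 0,"gripper": 0},{"offset": [0,0,-0.1],"twist": 0,"gripper": 0},{"offset": [0,0,-0.1],"twist": 0,"gripper": 0},{"offset": [0,0,-0.1],"twist": 0,"gripper": 0},{"offset": [0,0,-4],"twist": 0,"gripper": 0},{"offset": [0,0,-8],"twist": 0,"gripper": 0},{"offset": [0,0,-9],"twist": 0,"gripper": 0}])

```text
t: 16.6
ee_pos: [0.502, 0.3374, 0.1549]
ee_rot: [-3.138, -0.005, -0.12]
contact_force: [0.3, -0.3, 0.7]
finger_gap: 0.0939
```

```bash
python3 -c "
from h import *
go((.430,.026,.14,-.7),(.430,.026,.048,-.7))
d=robot.snapshot('top')
for n,p,z in [('j1',(248,225),.07),('j2',(278,223),.07),('far',(359,183),.07),('tinlane',(206,163),.1)]: print(n,lid(d,p,z))
"
```

```text
at [0.502  0.3374 0.1549] yaw -6.9 j6 0.65 F [ 0.33 -0.32  0.74] gap 0.0939
(0.43, 0.026, 0.14, -0.7) offset [-3.4, 31.78, 1.49] twist -6.2 rows 6.4
(0.43, 0.026, 0.048, -0.7) offset [-3.4, 31.78, 10.69] twist -6.2 rows 1.8
j1 (array([247.6, 224.7]), array([0.4298, 0.0264]), np.float64(-0.1), array([0.053, 0.052]))
j2 (array([278.3, 222.5]), array([ 0.437 , -0.0759]), np.float64(-0.1), array([0.052, 0.052]))
far (array([359.2, 182.1]), array([ 0.5731, -0.3501]), np.float64(-0.1), array([0.053, 0.052]))
tinlane (array([205.6, 163.4]), array([0.6324, 0.1665]), np.float64(-0.3), array([0.06 , 0.058]))
```

>>> play_rows(steps=[{"offset": [-0.5,5,0],"twist": -1,"gripper": 35},{"offset": [-1,10,0],"twist": -2,"gripper": 35},{"offset": [-1.6,15,0],"twist": -3,"gripper": 35},{"offset": [-2.1,20,0],"twist": -4,"gripper": 35},{"offset": [-2.6,25,0],"twist": -5,"gripper": 35},{"offset": [-3.2,30,1.5],"twist": -6.2,"gripper": 35},{"offset": [-3.2,31.8,1.5],"twist": -6.2,"gripper": 35},{"offset": [-3.2,31.8,1.5],"twist": -6.2,"gripper": 35}])

```text
t: 17.45
ee_pos: [0.4297, 0.0228, 0.1342]
ee_rot: [3.141, 0.002, -0.015]
contact_force: [0.1, -0.0, 0.2]
finger_gap: 0.081
```

>>> play_rows(steps=[{"offset": [0,0,4],"twist": 0,"gripper": 35},{"offset": [0,0,9.2],"twist": 0,"gripper": 35},{"offset": [0,0,9.2],"twist": 0,"gripper": 35},{"offset": [0,0,9.2],"twist": 0,"gripper": 160},{"offset": [0,0,9.2],"twist": 0,"gripper": 160},{"offset": [0,0,9.2],"twist": 0,"gripper": 160},{"offset": [0,0,9.2],"twist": 0,"gripper": 160},{"offset": [0,0,9.2],"twist": 0,"gripper": 160}])

```text
t: 18.25
ee_pos: [0.4314, 0.0249, 0.0449]
ee_rot: [-3.142, -0.002, -0.012]
contact_force: [-4.2, 1.9, 11.5]
finger_gap: 0.054
```

>>> play_rows(steps=[{"offset": [0,0,0],"twist": 0,"gripper": 160},{"offset": [0,0,0],"twist": 0,"gripper": 160},{"offset": [0,0,-3],"twist": 0,"gripper": 160},{"offset": [0,0,-7],"twist": 0,"gripper": 160},{"offset": [0,0,-9],"twist": 0,"gripper": 160},{"offset": [0,0,-9],"twist": 0,"gripper": 160}])

```text
t: 18.85
ee_pos: [0.432, 0.0248, 0.1363]
ee_rot: [3.142, -0.006, -0.012]
contact_force: [-0.1, 0.2, -2.5]
finger_gap: 0.0537
```

```bash
python3 -c "
from h import *
go((.632,.104,.14,-.7),(.632,.104,.058,-.7))
"
```

```text
at [0.432  0.0248 0.1363] yaw -0.7 j6 -0.02 F [-0.07  0.19 -2.46] gap 0.0537
(0.632, 0.104, 0.14, -0.7) offset [19.9, -8.16, -0.37] twist 0.0 rows 4.3
(0.632, 0.104, 0.058, -0.7) offset [19.9, -8.16, 7.83] twist 0.0 rows 1.6
```

>>> play_rows(steps=[{"offset": [4,-1.6,-0.5],"twist": 0,"gripper": 160},{"offset": [8.5,-3.5,-0.5],"twist": 0,"gripper": 160},{"offset": [13,-5.3,-0.5],"twist": 0,"gripper": 160},{"offset": [17,-7,-0.5],"twist": 0,"gripper": 160},{"offset": [19.9,-8.2,0],"twist": 0,"gripper": 160},{"offset": [19.9,-8.2,2],"twist": 0,"gripper": 160},{"offset": [19.9,-8.2,5],"twist": 0,"gripper": 160},{"offset": [19.9,-8.2,7.5],"twist": 0,"gripper": 160}])

```text
t: 19.65
ee_pos: [0.6297, 0.1044, 0.055]
ee_rot: [3.141, 0.003, -0.012]
contact_force: [-0.6, 0.6, -2.0]
finger_gap: 0.0539
```

>>> play_rows(steps=[{"offset": [0,0,0.2],"twist": 0,"gripper": 160},{"offset": [0,0,0.3],"twist": 0,"gripper": 160},{"offset": [0,0,0.3],"twist": 0,"gripper": 160}])

```text
t: 19.95
ee_pos: [0.6306, 0.1044, 0.0554]
ee_rot: [3.142, 0.0, -0.012]
contact_force: [-0.3, 0.2, -1.2]
finger_gap: 0.0537
```

>>> play_rows(steps=[{"offset": [0,0,0],"twist": 0,"gripper": 0},{"offset": [0,0,0],"twist": 0,"gripper": 0},{"offset": [0,0,0],"twist": 0,"gripper": 0},{"offset": [0,0,0],"twist": 0,"gripper": 0},{"offset": [0,0,-4.5],"twist": 0,"gripper": 0},{"offset": [0,0,-9],"twist": 0,"gripper": 0},{"offset": [-3,3,-9],"twist": 0,"gripper": 35},{"offset": [-6.5,6,-9],"twist": 0,"gripper": 35}])

```text
t: 20.75
ee_pos: [0.5649, 0.0449, 0.1466]
ee_rot: [-3.142, -0.003, -0.011]
contact_force: [0.7, 0.1, 0.0]
finger_gap: 0.0826
```

```bash
python3 -c "
from h import *
d=robot.snapshot('top')
for n,p,z in [('j2',(278,223),.07),('far',(359,183),.07),('tinlane',(206,163),.1),('jarlane',(226,166),.08)]: print(n,lid(d,p,z,14))
go((.437,-.077,.14,-.7),(.438,-.077,.045,-.7))
"
```

```text
j2 (array([278.3, 222.5]), array([ 0.437 , -0.0758]), np.float64(-0.1), array([0.052, 0.052]))
far (array([359.3, 182.1]), array([ 0.5729, -0.3503]), np.float64(-0.1), array([0.054, 0.052]))
tinlane (array([205.7, 163.3]), array([0.6327, 0.166 ]), np.float64(-0.0), array([0.06, 0.06]))
jarlane (array([213., 163.]), array([0.6385, 0.1434]), np.float64(-0.3), array([0.01 , 0.059]))
at [0.559  0.0414 0.1446] yaw -0.7 j6 0.02 F [-1.93 -2.88 -0.03] gap 0.082
(0.437, -0.077, 0.14, -0.7) offset [-12.05, 11.99, 0.46] twist -0.0 rows 3.4
(0.438, -0.077, 0.045, -0.7) offset [-11.95, 11.99, 9.96] twist -0.0 rows 1.9
```

>>> play_rows(steps=[{"offset": [-4,4,0],"twist": 0,"gripper": 35},{"offset": [-8,8,0],"twist": 0,"gripper": 35},{"offset": [-12.2,12,0.5],"twist": 0,"gripper": 35},{"offset": [-12.2,12,0.5],"twist": 0,"gripper": 35},{"offset": [-12.2,12,5],"twist": 0,"gripper": 35},{"offset": [-12.2,12,9.7],"twist": 0,"gripper": 35},{"offset": [-12.2,12,9.7],"twist": 0,"gripper": 35},{"offset": [-12.2,12,9.7],"twist": 0,"gripper": 160}])

```text
t: 21.6
ee_pos: [0.4418, -0.0733, 0.0494]
ee_rot: [-3.141, 0.001, -0.012]
contact_force: [0.9, 0.1, 0.1]
finger_gap: 0.0763
```

>>> play_rows(steps=[{"offset": [0,0,0],"twist": 0,"gripper": 160},{"offset": [0,0,0],"twist": 0,"gripper": 160},{"offset": [0,0,0],"twist": 0,"gripper": 160},{"offset": [0,0,0],"twist": 0,"gripper": 160},{"offset": [0,0,0],"twist": 0,"gripper": 160},{"offset": [0,0,0],"twist": 0,"gripper": 160}])

```text
t: 22.2
ee_pos: [0.4422, -0.0734, 0.0499]
ee_rot: [3.141, -0.002, -0.012]
contact_force: [-3.6, 1.2, 11.7]
finger_gap: 0.0535
```

>>> play_rows(steps=[{"offset": [0,0,-3],"twist": 0,"gripper": 160},{"offset": [0,0,-7],"twist": 0,"gripper": 160},{"offset": [0,0,-9],"twist": 0,"gripper": 160},{"offset": [0,0,-9],"twist": 0,"gripper": 160}])

```text
t: 22.6
ee_pos: [0.4429, -0.0736, 0.1414]
ee_rot: [3.14, -0.006, -0.012]
contact_force: [0.2, 0.0, -3.2]
finger_gap: 0.0539
```

```bash
python3 -c "
from h import *
go((.631,.044,.14,-.7),(.631,.044,.055,-.7))
d=robot.snapshot('top')
print(lid(d,(228,165),.08,11))
c=cv2.convertScaleAbs(d['image'][145:270,130:370,::-1],alpha=1.6)
cv2.imwrite('pics/crop3.png',cv2.resize(c,None,fx=3.3,fy=3.3,interpolation=cv2.INTER_CUBIC))
"
```

```text
at [ 0.4429 -0.0736  0.1414] yaw -0.7 j6 -0.23 F [ 0.22  0.04 -3.23] gap 0.0539
(0.631, 0.044, 0.14, -0.7) offset [18.67, -11.98, 0.14] twist 0.0 rows 4.4
(0.631, 0.044, 0.055, -0.7) offset [18.67, -11.98, 8.64] twist 0.0 rows 1.7
(array([224.3, 165.6]), array([0.6292, 0.1053]), np.float64(-0.3), array([0.053, 0.049]))
```

View pics/crop3.png

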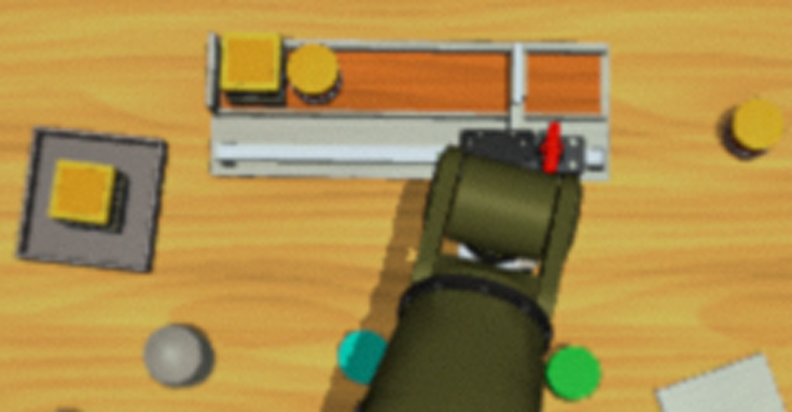

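>>> play_rows(steps=[{"offset": [4,-2.6,-0.5],"twist": 0,"gripper": 160},{"offset": [8,-5.1,-0.5],"twist": 0,"gripper": 160},{"offset": [12,-7.7,-0.5],"twist": 0,"gripper": 160},{"offset": [16,-10.3,-0.5],"twist": 0,"gripper": 160},{"offset": [18.7,-12,0],"twist": 0,"gripper": 160},{"offset": [18.7,-12,2],"twist": 0,"gripper": 160},{"offset": [18.7,-12,5],"twist": 0,"gripper": 160},{"offset": [18.7,-12,7.6],"twist": 0,"gripper": 160}])

```text
t: 23.45
ee_pos: [0.6289, 0.0446, 0.0589]
ee_rot: [3.142, 0.003, -0.012]
contact_force: [-15.5, -1.0, 28.8]
finger_gap: 0.0539
```

>>> play_rows(steps=[{"offset": [0,0,0.3],"twist": 0,"gripper": 160},{"offset": [0,0,0.4],"twist": 0,"gripper": 160},{"offset": [0,0,0.4],"twist": 0,"gripper": 160}])

```text
t: 23.75
ee_pos: [0.6295, 0.0444, 0.0576]
ee_rot: [3.142, 0.001, -0.012]
contact_force: [-0.6, -0.3, -1.6]
finger_gap: 0.0534
```

>>> play_rows(steps=[{"offset": [0,0,0],"twist": 0,"gripper": 0},{"offset": [0,0,0],"twist": 0,"gripper": 0},{"offset": [0,0,0],"twist": 0,"gripper": 0},{"offset": [0,0,0],"twist": 0,"gripper": 0},{"offset": [0,0,-4.5],"twist": 0,"gripper": 0},{"offset": [0,0,-9],"twist": 0,"gripper": 0},{"offset": [-0.5,4,-9],"twist": 0,"gripper": 35},{"offset": [-1,8,-9],"twist": 0,"gripper": 35}])

```text
t: 24.55
ee_pos: [0.6193, -0.0358, 0.1502]
ee_rot: [3.141, -0.003, -0.01]
contact_force: [1.1, -0.2, -1.0]
finger_gap: 0.0825
```

>>> play_rows(steps=[{"offset": [-0.6,5,0],"twist": 0,"gripper": 35},{"offset": [-1.2,10,0],"twist": 0,"gripper": 35},{"offset": [-1.9,15,0],"twist": 0,"gripper": 35},{"offset": [-2.6,20,0],"twist": 0,"gripper": 35},{"offset": [-3.2,24,0],"twist": 0,"gripper": 35},{"offset": [-3.2,24,0],"twist": 0,"gripper": 35},{"offset": [-3.2,24,0],"twist": 0,"gripper": 35}])

```text
t: 25.25
ee_pos: [0.5838, -0.2757, 0.1483]
ee_rot: [-3.141, 0.0, -0.014]
contact_force: [0.7, 0.8, 0.2]
finger_gap: 0.081
```

```bash
python3 -c "
from h import *
d=robot.snapshot('top')
for n,p,z in [('far',(359,183),.07),('tinlane',(206,163),.1),('jarA',(224,166),.08),('jarB',(242,166),.08)]: print(n,lid(d,p,z,11))
go((.573,-.350,.14,-.7),(.573,-.350,.045,-.7))
d=robot.snapshot('scene');cv2.imwrite('pics/s2.png',cv2.resize(d['image'][120:330,150:430,::-1],None,fx=2.8,fy=2.8,interpolation=cv2.INTER_CUBIC))
"
```

```text
far None
tinlane (array([205.6, 163.5]), array([0.6324, 0.1664]), np.float64(0.0), array([0.06, 0.06]))
jarA (array([224.3, 165.7]), array([0.629 , 0.1052]), np.float64(-0.3), array([0.053, 0.049]))
jarB (array([243.1, 165.9]), array([0.6281, 0.0416]), np.float64(-0.3), array([0.053, 0.05 ]))
at [ 0.5841 -0.2746  0.1484] yaw -0.7 j6 -0.48 F [0.17 0.32 0.72] gap 0.0816
(0.573, -0.35, 0.14, -0.7) offset [-1.02, 7.55, 0.84] twist -0.0 rows 1.5
(0.573, -0.35, 0.045, -0.7) offset [-1.02, 7.55, 10.34] twist -0.0 rows 1.9
```

View pics/s2.png

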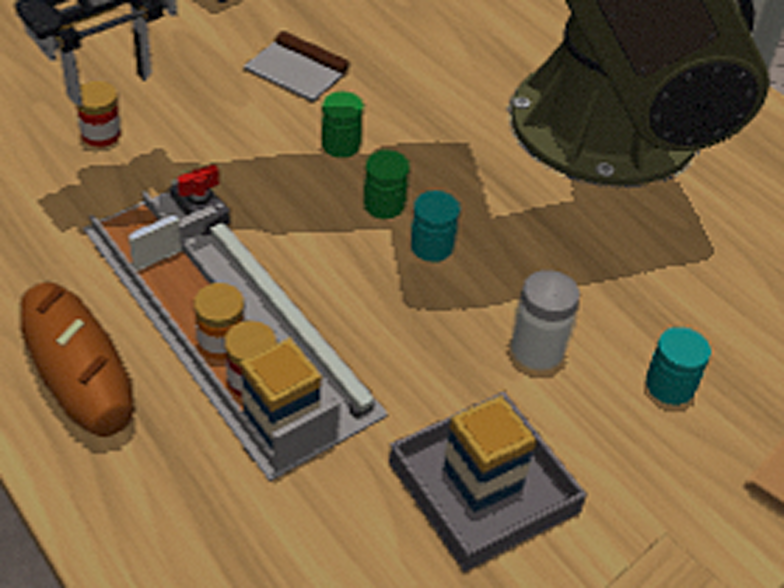

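```bash
python3 -c "
from h import *
d=robot.snapshot('scene')
print(lid(d,(185,153),.07,12,(10,120,60),(30,255,255)), ray(d,(185.4,152.9),.07))
"
```

```text
(array([187.6, 151.4]), array([ 0.5542, -0.3528]), np.float64(-33.7), array([0.071, 0.134])) [[ 0.56474141 -0.34962851  0.07      ]]
```

>>> play_rows(steps=[{"offset": [-1,4,0.5],"twist": 0,"gripper": 0},{"offset": [-1,7.5,0.5],"twist": 0,"gripper": 0},{"offset": [-1,7.5,0.5],"twist": 0,"gripper": 0}])

```text
t: 25.7
ee_pos: [0.5728, -0.3522, 0.1432]
ee_rot: [3.141, -0.0, -0.014]
contact_force: [0.9, -0.2, 0.1]
finger_gap: 0.0939
```

>>> play_rows(steps=[{"offset": [-0.1,0,4],"twist": 0,"gripper": 0},{"offset": [-0.1,0,9.5],"twist": 0,"gripper": 0},{"offset": [-0.1,0,9.5],"twist": 0,"gripper": 0},{"offset": [-0.1,0,9.5],"twist": 0,"gripper": 160},{"offset": [-0.1,0,9.5],"twist": 0,"gripper": 160},{"offset": [-0.1,0,9.5],"twist": 0,"gripper": 160},{"offset": [-0.1,0,9.5],"twist": 0,"gripper": 160},{"offset": [-0.1,0,9.5],"twist": 0,"gripper": 160}])

```text
t: 26.5
ee_pos: [0.5724, -0.3501, 0.0495]
ee_rot: [3.141, -0.001, -0.012]
contact_force: [-0.3, -0.0, 0.3]
finger_gap: 0.0575
```

>>> play_rows(steps=[{"offset": [0,0,0],"twist": 0,"gripper": 160},{"offset": [0,0,0],"twist": 0,"gripper": 160},{"offset": [0,0,0],"twist": 0,"gripper": 160},{"offset": [0,0,0],"twist": 0,"gripper": 160},{"offset": [0,0,-4],"twist": 0,"gripper": 160},{"offset": [0,0,-8],"twist": 0,"gripper": 160},{"offset": [0,0,-11.5],"twist": 0,"gripper": 160},{"offset": [0,0,-11.5],"twist": 0,"gripper": 160}])

```text
t: 27.3
ee_pos: [0.5735, -0.3509, 0.1689]
ee_rot: [3.137, -0.007, -0.012]
contact_force: [-0.2, 0.2, -1.3]
finger_gap: 0.0536
```

```bash
python3 -c "
from h import *
go((.630,-.019,.165,-.7),(.630,-.019,.055,-.7))
"
```

```text
at [ 0.5735 -0.3509  0.1689] yaw -0.7 j6 -0.59 F [-0.17  0.2  -1.31] gap 0.0536
(0.63, -0.019, 0.165, -0.7) offset [5.24, -33.25, 0.39] twist 0.0 rows 6.7
(0.63, -0.019, 0.055, -0.7) offset [5.24, -33.25, 11.39] twist 0.0 rows 2.2
```

>>> play_rows(steps=[{"offset": [0.7,-4.5,0],"twist": 0,"gripper": 160},{"offset": [1.4,-9,0],"twist": 0,"gripper": 160},{"offset": [2.1,-13.5,0],"twist": 0,"gripper": 160},{"offset": [2.8,-18,0],"twist": 0,"gripper": 160},{"offset": [3.5,-22.5,0],"twist": 0,"gripper": 160},{"offset": [4.3,-27,0],"twist": 0,"gripper": 160},{"offset": [5,-31.5,0],"twist": 0,"gripper": 160},{"offset": [5.3,-33.2,0],"twist": 0,"gripper": 160}])

```text
t: 28.1
ee_pos: [0.629, -0.0148, 0.1621]
ee_rot: [-3.141, 0.002, -0.009]
contact_force: [0.6, -0.2, -2.3]
finger_gap: 0.0533
```

>>> play_rows(steps=[{"offset": [0,0,0],"twist": 0,"gripper": 160},{"offset": [0,0,3],"twist": 0,"gripper": 160},{"offset": [0,0,6],"twist": 0,"gripper": 160},{"offset": [0,0,9],"twist": 0,"gripper": 160},{"offset": [0,0,10.3],"twist": 0,"gripper": 160},{"offset": [0,0,10.5],"twist": 0,"gripper": 160},{"offset": [0,0,10.5],"twist": 0,"gripper": 160}])

```text
t: 28.8
ee_pos: [0.6292, -0.0195, 0.0584]
ee_rot: [3.142, 0.0, -0.013]
contact_force: [0.7, -0.4, -3.0]
finger_gap: 0.0536
```

>>> play_rows(steps=[{"offset": [0,0,0.2],"twist": 0,"gripper": 160},{"offset": [0,0,0.2],"twist": 0,"gripper": 160}])

```text
t: 29.0
ee_pos: [0.6294, -0.0189, 0.0568]
ee_rot: [3.142, -0.001, -0.012]
contact_force: [0.1, -0.6, -1.9]
finger_gap: 0.0535
```

>>> play_rows(steps=[{"offset": [0,0,0.1],"twist": 0,"gripper": 0},{"offset": [0,0,0.1],"twist": 0,"gripper": 0},{"offset": [0,0,0.1],"twist": 0,"gripper": 0},{"offset": [0,0,0.1],"twist": 0,"gripper": 0},{"offset": [0,0,-4.5],"twist": 0,"gripper": 0},{"offset": [0,0,-9],"twist": 0,"gripper": 0},{"offset": [0,0,-9],"twist": 0,"gripper": 0}])

```text
t: 29.7
ee_pos: [0.6316, -0.0188, 0.1532]
ee_rot: [3.141, -0.01, -0.012]
contact_force: [0.2, -0.5, -0.4]
finger_gap: 0.0937
```

```bash
python3 -c "
from h import *
go((.5515,-.1375,.16,83),(.5515,-.1375,.0715,83))
"
```

```text
at [ 0.6316 -0.0188  0.1532] yaw -0.7 j6 -0.08 F [ 0.21 -0.5  -0.43] gap 0.0937
(0.5515, -0.1375, 0.16, 83) offset [-7.87, 11.97, -0.68] twist -83.7 rows 2.9
(0.5515, -0.1375, 0.0715, 83) offset [-7.87, 11.97, 8.17] twist -83.7 rows 1.8
```

>>> play_rows(steps=[{"offset": [-1,1.5,-1],"twist": -8,"gripper": 165},{"offset": [-2,3,-1],"twist": -16,"gripper": 165},{"offset": [-3,4.6,-1],"twist": -24,"gripper": 165},{"offset": [-4,6.1,-1],"twist": -32,"gripper": 165},{"offset": [-5,7.6,-1],"twist": -40,"gripper": 165},{"offset": [-6,9.1,-1],"twist": -48,"gripper": 165},{"offset": [-7,10.6,-1],"twist": -56,"gripper": 165},{"offset": [-7.9,12,-1],"twist": -64,"gripper": 165}])

```text
t: 30.5
ee_pos: [0.5482, -0.1382, 0.1563]
ee_rot: [3.142, 0.0, 1.111]
contact_force: [-0.0, 0.0, -0.2]
finger_gap: 0.0342
```

>>> play_rows(steps=[{"offset": [0,0,0],"twist": -8,"gripper": 165},{"offset": [0,0,0],"twist": -16,"gripper": 165},{"offset": [0,0,0],"twist": -19.7,"gripper": 165},{"offset": [0,0,0],"twist": -19.7,"gripper": 165},{"offset": [0,0,0],"twist": -19.7,"gripper": 165}])

```text
t: 31.0
ee_pos: [0.5487, -0.1376, 0.1563]
ee_rot: [-3.142, -0.0, 1.446]
contact_force: [0.7, -0.2, -1.0]
finger_gap: 0.0332
```

```bash
python3 -c "
from h import *
go((.5515,-.1375,.16,83),(.5515,-.1375,.0715,83))
d=robot.snapshot('top')
for n,p,z in [('tinlane',(206,163),.1),('jarA',(224,166),.08),('jarB',(243,166),.08),('jarC',(261,166),.08)]: print(n,lid(d,p,z,11))
"
```

```text
at [ 0.5487 -0.1376  0.1563] yaw 82.9 j6 -1.76 F [ 0.69 -0.21 -0.98] gap 0.0332
(0.5515, -0.1375, 0.16, 83) offset [0.04, 0.27, -0.37] twist -0.1 rows 0.1
(0.5515, -0.1375, 0.0715, 83) offset [0.04, 0.27, 8.48] twist -0.1 rows 1.8
tinlane (array([205.6, 163.3]), array([0.6328, 0.1663]), np.float64(-0.3), array([0.059, 0.059]))
jarA (array([224.3, 165.6]), array([0.6291, 0.1053]), np.float64(-0.3), array([0.053, 0.049]))
jarB (array([243.1, 165.8]), array([0.6282, 0.0416]), np.float64(-0.3), array([0.053, 0.05 ]))
jarC (array([261.1, 165.7]), array([ 0.6283, -0.0191]), np.float64(-0.2), array([0.053, 0.05 ]))
```

>>> play_rows(steps=[{"offset": [0,0.35,4],"twist": 0,"gripper": 165},{"offset": [0,0.35,8.4],"twist": 0,"gripper": 165},{"offset": [0,0.35,8.4],"twist": 0,"gripper": 165},{"offset": [0,0.35,8.4],"twist": 0,"gripper": 255},{"offset": [0,0.35,8.4],"twist": 0,"gripper": 255},{"offset": [0,0.35,8.4],"twist": 0,"gripper": 255},{"offset": [0,0.35,8.4],"twist": 0,"gripper": 255},{"offset": [0,0.35,8.4],"twist": 0,"gripper": 255}], force=30)

```text
t: 31.85
ee_pos: [0.5532, -0.1384, 0.0746]
ee_rot: [3.138, 0.001, 1.448]
contact_force: [-0.9, 0.7, 8.2]
finger_gap: 0.0127
```

>>> play_rows(steps=[{"offset": [0.5,-0.05,0],"twist": 0,"gripper": 255},{"offset": [1.5,-0.16,0],"twist": 0,"gripper": 255},{"offset": [2.5,-0.27,0],"twist": 0,"gripper": 255},{"offset": [3.5,-0.39,0],"twist": 0,"gripper": 255},{"offset": [4.3,-0.47,0],"twist": 0,"gripper": 255},{"offset": [5,-0.55,0],"twist": 0,"gripper": 255},{"offset": [5.5,-0.6,0],"twist": 0,"gripper": 255},{"offset": [6,-0.66,0],"twist": 0,"gripper": 255}])

```text
t: 32.65
ee_pos: [0.5542, -0.078, 0.0746]
ee_rot: [3.137, 0.001, 1.449]
contact_force: [1.4, -4.0, 6.4]
finger_gap: 0.0125
```

Moving with about 4 N. I'll continue in small steps and watch Fy.

>>> play_rows(steps=[{"offset": [0.4,-0.04,0],"twist": 0,"gripper": 255},{"offset": [0.8,-0.09,0],"twist": 0,"gripper": 255},{"offset": [1.2,-0.13,0],"twist": 0,"gripper": 255},{"offset": [1.5,-0.16,0],"twist": 0,"gripper": 255},{"offset": [1.5,-0.16,0],"twist": 0,"gripper": 255}])

```text
t: 33.15
ee_pos: [0.5545, -0.0628, 0.0746]
ee_rot: [3.137, 0.001, 1.449]
contact_force: [0.5, -0.5, 7.3]
finger_gap: 0.0128
```

>>> play_rows(steps=[{"offset": [0.2,-0.02,0],"twist": 0,"gripper": 255},{"offset": [0.4,-0.04,0],"twist": 0,"gripper": 255},{"offset": [0.4,-0.04,0],"twist": 0,"gripper": 255}])

```text
t: 33.45
ee_pos: [0.5546, -0.0594, 0.0746]
ee_rot: [3.137, 0.001, 1.448]
contact_force: [0.7, -4.8, 7.6]
finger_gap: 0.0128
```

```bash
python3 -c "
from h import *
go((.5515,-.055,.0715,83))
d=robot.snapshot('top')
for n,p,z in [('tinlane',(206,163),.1),('jarA',(223,166),.08),('jarB',(239,166),.08),('jarC',(255,166),.08)]: print(n,lid(d,p,z,11))
"
```

```text
at [ 0.5546 -0.0594  0.0746] yaw 83.0 j6 -1.62 F [ 0.73 -4.83  7.57] gap 0.0128
(0.5515, -0.055, 0.0715, 83) offset [0.4, -0.36, 0.31] twist -0.0 rows 0.1
tinlane (array([205.8, 163.4]), array([0.6325, 0.1656]), np.float64(-0.3), array([0.069, 0.059]))
jarA (array([221.8, 164.7]), array([0.6326, 0.1138]), np.float64(-0.3), array([0.074, 0.063]))
jarB (array([238.2, 165.5]), array([0.6295, 0.0581]), np.float64(-0.3), array([0.074, 0.05 ]))
jarC (array([249.6, 163.6]), array([0.6359, 0.0197]), np.float64(15.3), array([0.049, 0.029]))
```

>>> play_rows(steps=[{"offset": [0.2,-0.02,0],"twist": 0,"gripper": 255},{"offset": [0.4,-0.04,0],"twist": 0,"gripper": 255},{"offset": [0.4,-0.04,0],"twist": 0,"gripper": 255}])

```text
t: 33.8
ee_pos: [0.5546, -0.0554, 0.0746]
ee_rot: [3.137, 0.001, 1.448]
contact_force: [-0.2, -5.6, 7.1]
finger_gap: 0.0131
```

>>> play_rows(steps=[{"offset": [0.2,-0.02,0],"twist": 0,"gripper": 255},{"offset": [0.3,-0.03,0],"twist": 0,"gripper": 255},{"offset": [0.3,-0.03,0],"twist": 0,"gripper": 255}])

```text
t: 34.1
ee_pos: [0.5547, -0.0525, 0.0746]
ee_rot: [3.137, 0.001, 1.448]
contact_force: [0.7, -5.5, 7.2]
finger_gap: 0.0129
```

>>> play_rows(steps=[{"offset": [0.2,-0.02,0],"twist": 0,"gripper": 255},{"offset": [0.3,-0.03,0],"twist": 0,"gripper": 255},{"offset": [0.3,-0.03,0],"twist": 0,"gripper": 255}])

```text
t: 34.4
ee_pos: [0.5547, -0.0502, 0.0746]
ee_rot: [3.137, 0.003, 1.448]
contact_force: [0.4, -11.9, 6.9]
finger_gap: 0.013
```

>>> play_rows(steps=[{"offset": [0.2,-0.02,0],"twist": 0,"gripper": 255},{"offset": [0.2,-0.02,0],"twist": 0,"gripper": 255}])

```text
t: 34.6
ee_pos: [0.5548, -0.0498, 0.0746]
ee_rot: [3.137, 0.005, 1.449]
contact_force: [0.2, -24.7, 6.2]
finger_gap: 0.0125
```

>>> play_rows(steps=[{"offset": [-0.1,0,0],"twist": 0,"gripper": 255},{"offset": [-0.15,0,0],"twist": 0,"gripper": 200},{"offset": [-0.15,-0.4,0],"twist": 0,"gripper": 200},{"offset": [-0.15,-0.4,0],"twist": 0,"gripper": 200},{"offset": [-0.15,-0.4,0],"twist": 0,"gripper": 255},{"offset": [-0.15,-0.4,0],"twist": 0,"gripper": 255},{"offset": [-0.15,-0.4,0],"twist": 0,"gripper": 255},{"offset": [-0.15,-0.4,0],"twist": 0,"gripper": 255}])

```text
t: 35.4
ee_pos: [0.549, -0.0494, 0.0727]
ee_rot: [-3.141, 0.003, 1.449]
contact_force: [-5.6, -15.6, 3.8]
finger_gap: 0.0129
```

```bash
python3 -c "
from h import *
go((.5505,-.050,.0715,83))
d=robot.snapshot('top')
c=cv2.convertScaleAbs(d['image'][145:215,180:330,::-1],alpha=1.6)
cv2.imwrite('pics/crop4.png',cv2.resize(c,None,fx=5,fy=5,interpolation=cv2.INTER_CUBIC))
"
```

```text
at [ 0.549  -0.0494  0.0727] yaw 83.0 j6 -1.6 F [ -5.65 -15.61   3.81] gap 0.0129
(0.5505, -0.05, 0.0715, 83) offset [-0.04, 0.15, 0.12] twist -0.0 rows 0.0
```

View pics/crop4.png

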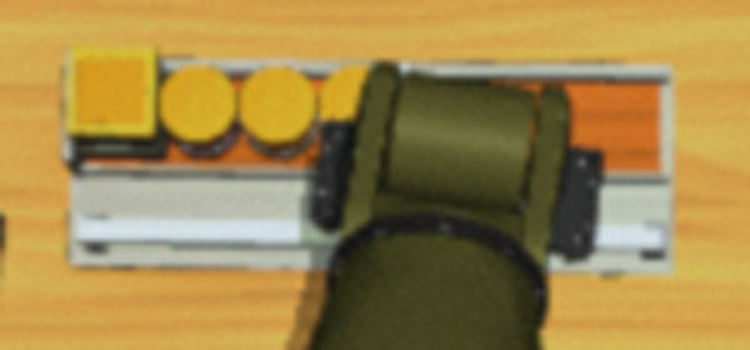

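>>> play_rows(steps=[{"offset": [0,0,0],"twist": 8,"gripper": 255},{"offset": [0,0,0],"twist": 16,"gripper": 255},{"offset": [0,0,0],"twist": 24,"gripper": 255},{"offset": [0,0,0],"twist": 32,"gripper": 255},{"offset": [0,0,0],"twist": 40,"gripper": 255},{"offset": [0,0,0],"twist": 48,"gripper": 255},{"offset": [0,0,0],"twist": 54,"gripper": 255},{"offset": [0,0,0],"twist": 60,"gripper": 255}])

```text
t: 36.25
ee_pos: [0.5487, -0.0498, 0.0727]
ee_rot: [3.139, 0.003, 0.397]
contact_force: [-8.6, -18.8, 5.3]
finger_gap: 0.0126
```

>>> play_rows(steps=[{"offset": [0,0,0],"twist": 8,"gripper": 255},{"offset": [0,0,0],"twist": 15,"gripper": 255},{"offset": [0,0,0],"twist": 20,"gripper": 255},{"offset": [0,0,0],"twist": 24,"gripper": 255},{"offset": [0,0,0],"twist": 26,"gripper": 255},{"offset": [0,0,0],"twist": 26,"gripper": 255}])

```text
t: 36.85
ee_pos: [0.5485, -0.0498, 0.0728]
ee_rot: [3.138, 0.002, -0.053]
contact_force: [-10.5, -19.6, 7.6]
finger_gap: 0.0129
```

```bash
python3 -c "
from h import *
s=robot.state(); print(s['ee_pos'],s['ee_rot'],s['contact_force'],s['moment'],s['finger_gap'])"
```

```text
[ 0.54852003 -0.04979679  0.07275972] [ 3.13765416e+00  2.04905248e-03 -5.30782660e-02] [-10.46932706 -19.57306316   7.58885859] [-3.69000813  1.82793529  0.48072851] 0.012910351038170929
```

>>> play_rows(steps=[{"offset": [0,0,0],"twist": -1,"gripper": 170},{"offset": [0,0,0],"twist": -1,"gripper": 170},{"offset": [0,0,0],"twist": -1,"gripper": 150},{"offset": [0,0,0],"twist": -1,"gripper": 150},{"offset": [0,0,-4],"twist": -1,"gripper": 150},{"offset": [0,0,-9],"twist": -1,"gripper": 150},{"offset": [0,0,-12],"twist": -1,"gripper": 150},{"offset": [0,0,-14],"twist": 0,"gripper": 150}])

```text
t: 37.65
ee_pos: [0.5499, -0.0474, 0.2153]
ee_rot: [3.141, -0.003, -0.052]
contact_force: [-0.2, -0.5, -1.1]
finger_gap: 0.0387
```

>>> play_rows(steps=[{"offset": [-5,0,0],"twist": 0,"gripper": 150},{"offset": [-10,2,0],"twist": 0,"gripper": 150},{"offset": [-15,6,0],"twist": 0,"gripper": 150},{"offset": [-17,11,0],"twist": 0,"gripper": 150},{"offset": [-18,16,0],"twist": 0,"gripper": 150},{"offset": [-18,20,0],"twist": 0,"gripper": 150},{"offset": [-18,24,0],"twist": 0,"gripper": 150},{"offset": [-18,24,0],"twist": 0,"gripper": 150}])

```text
t: 38.45
ee_pos: [0.3562, -0.2818, 0.2123]
ee_rot: [3.141, 0.0, -0.057]
contact_force: [0.6, -0.3, 0.0]
finger_gap: 0.0388
```

Run:
```python
from h import *
go()
d=robot.snapshot("top")
c=cv2.convertScaleAbs(d["image"][145:245,130:330,::-1],alpha=1.6)
cv2.imwrite("pics/crop5.png",cv2.resize(c,None,fx=4,fy=4,interpolation=cv2.INTER_CUBIC))
d=robot.snapshot("scene");cv2.imwrite("pics/s3.png",cv2.resize(d["image"][170:320,170:370,::-1],None,fx=3.9,fy=3.9,interpolation=cv2.INTER_CUBIC))
```

```text
at [ 0.3562 -0.2818  0.2123] yaw -3.3 j6 -0.69 F [ 0.6  -0.32  0.03] gap 0.0388
```

View pics/crop5.png

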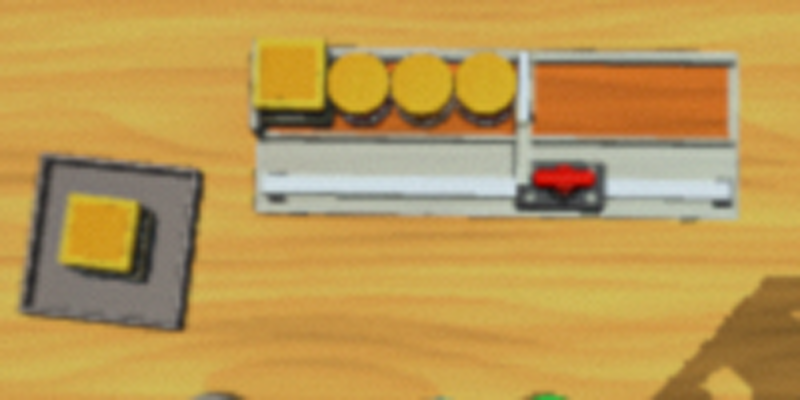

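View pics/s3.png

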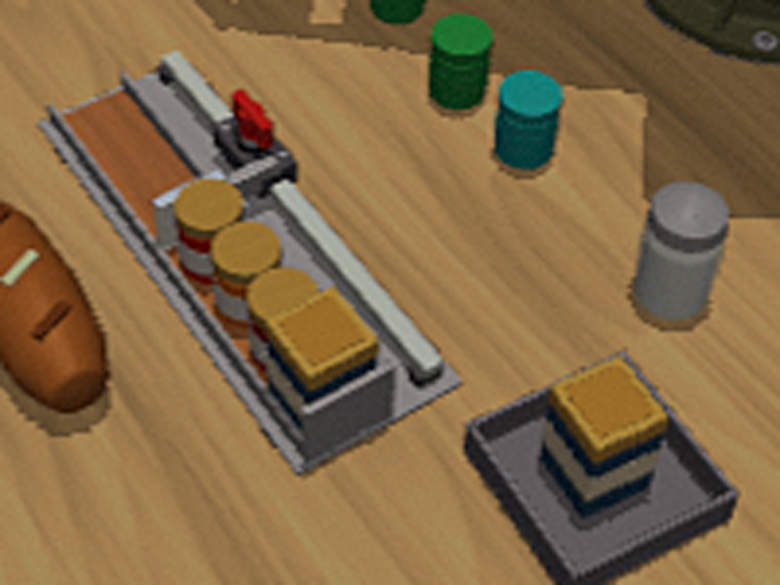

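```bash
python3 -c "
from bench import robot
print(robot.close_job())"
```

```text
the job is handed in; nothing more can be done
None
```

The order is packed and handed in, about 39 s into the 210 s allowed; no verdict came back.

- **Clamp and stop:** I turned the knob about 83° to loosen it and slid the stop back. Once the lane was loaded I pushed the stop up until the resistance reached about 20 N. Then I turned the knob back to its end stop; after release its wing lies along the rail.
- **Tins:** the wrist read about 4.5 N for one tin and 2.2 N for the other. The heavier one stands in the lane against the end plate; the lighter one stands upright in the refill box. The 2.2 N is a little over the 1.2 to 1.8 N expected for a nearly empty tin. The force reading wanders by about 0.5 N, so I took the difference as clear.
- **Jars:** I found three that belong to the order (two red, one orange), and all stand upright in the lane behind the tin. I saw no fourth jar in either view.

**Last checks:** the final pictures from both cameras show the tin, the three jars and the stop touching with no visible gaps, and the gripper clear of everything. The loaf and dredger look where they were. The scraper had not moved when I last saw it, but it was outside the last pictures.

**Disagreement:** I did not measure the clear lane length directly. My first estimate of the end plate position would put it nearer 0.215 m, shorter than the goods' own 0.220 m, so that estimate was about 5 mm off. Either figure is under the 0.230 m limit for three jars.

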